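# Unload a milled part from behind its stops and re-set the stops

### The job

Without shifting the milled part, first clear the three stops that hem it in off the fixture and stand all of them on the rubber mat. Then set the part, upright, in the middle of the stone inspection plate and squared up with it; only after that put each stop back upright on the seat of its own outline, centred and squared up with it. Tip nothing over and leave the oil bottle alone.

Things in the scene. Friction and masses are not known exactly. Their poses are not given: they have to be found in the camera images.
- part_mid (a point): Milled part: low aluminium housing 46 (x) x 56 (y) x 32 mm high, open pocket and bored boss on top, 160 g. Lies on the fixture plate (top 26 mm above the work surface); an aluminium fence 26 mm high, 90 mm long starts 4 mm behind its +x face and stops stand 8 to 22 mm off the other sides: once they are gone, grip it across its y. Point at its centre, half-way up; z up.
- stop_round_mid (a point): Round stop: plain aluminium cylinder, 48 mm diameter, 84 mm high, about 0.4 kg. It stands upright; the point is at its centre, half-way up; z points up. Starts on the round seat.
- stop_square_mid (a point): Square stop: aluminium block 48 x 48 mm, 80 mm high, four dark holes in its top, three in each side, about 0.48 kg. It stands upright; the point is at its centre, half-way up; z points up, x and y square to its faces. Starts on the square seat.
- stop_oblong_mid (a point): Oblong stop: aluminium block 56 (x) x 36 (y) mm, 76 mm high, about 0.4 kg. It stands upright; the point is at its centre, half-way up; z points up. Starts on the oblong seat.
- seat_round: Brass seat plate, 4 mm thick, fixed on the steel fixture plate, its top 30 mm above the work surface; origin at the centre of its underside, z up. Round, 64 mm diameter: the place of the round stop. The three seats lie in front (robot side), left and right of the part, in any order, 62 to 66 mm from it, centre to centre; the x of each points towards the fence side.
- seat_square: Brass seat plate, 4 mm thick, fixed on the steel fixture plate, its top 30 mm above the work surface; origin at the centre of its underside, z up. Square, 64 x 64 mm, axes along its sides: the place of the square stop.
- seat_oblong: Brass seat plate, 4 mm thick, fixed on the steel fixture plate, its top 30 mm above the work surface; origin at the centre of its underside, z up. Oblong, 72 (x) x 52 (y) mm: the place of the oblong stop, long side along long side.
- mat: Side area: a fixed black ribbed rubber mat 310 (x) x 130 (y) mm, 4 mm thick, on the aluminium bed, its top 24 mm above the work surface, left or right of the fixture; origin at the centre of its underside, z up. Room for the three stops in a row along x, 95 mm apart.
- plate: Inspection plate: a fixed dark stone plate 84 x 84 mm, 14 mm thick, its top 34 mm above the work surface, on the other side of the fixture from the mat; origin at the centre of its underside, z up. x and y along its sides. The part goes here, its sides parallel to the plate's, either way round.
- oil: Bystander: a white oil bottle with a black cap, 54 mm diameter, 140 mm high, standing on the bed beyond the fixture, to be left alone; origin at the centre of its underside. (A wrench and a brush also lie beyond the fixture.) The bed is a T-slotted aluminium slab whose top is 20 mm above the work surface.

How it is judged (in metres and radians):
On the way, in this order (a step that is already met when the one before it is completed fails the run):
1. all three stops stand released on the rubber mat, the part still where it was (within 20 mm) (x of stop_round_mid in the frame of mat between -0.155 and 0.155 m and y of stop_round_mid in the frame of mat between -0.065 and 0.065 m and z of stop_round_mid in the frame of mat below 0.052 m and angle between each of stop_round_mid, stop_square_mid, stop_oblong_mid's own z axis and vertical below 0.12 rad and contact force between the fingers and stop_round below 0.1 N and x of stop_square_mid in the frame of mat between -0.155 and 0.155 m and y of stop_square_mid in the frame of mat between -0.065 and 0.065 m and z of stop_square_mid in the frame of mat below 0.05 m and contact force between the fingers and stop_square below 0.1 N and x of stop_oblong_mid in the frame of mat between -0.155 and 0.155 m and y of stop_oblong_mid in the frame of mat between -0.065 and 0.065 m and z of stop_oblong_mid in the frame of mat below 0.048 m and contact force between the fingers and stop_oblong below 0.1 N and distance of part_mid from where it was at the start of the episode below 0.02 m), for 0.2 s.
2. the part lies released on the inspection plate while the three stops still stand on the mat (x of stop_round_mid in the frame of mat between -0.155 and 0.155 m and y of stop_round_mid in the frame of mat between -0.065 and 0.065 m and z of stop_round_mid in the frame of mat below 0.052 m and angle between each of stop_round_mid, stop_square_mid, stop_oblong_mid, part_mid's own z axis and vertical below 0.12 rad and contact force between the fingers and stop_round below 0.1 N and x of stop_square_mid in the frame of mat between -0.155 and 0.155 m and y of stop_square_mid in the frame of mat between -0.065 and 0.065 m and z of stop_square_mid in the frame of mat below 0.05 m and contact force between the fingers and stop_square below 0.1 N and x of stop_oblong_mid in the frame of mat between -0.155 and 0.155 m and y of stop_oblong_mid in the frame of mat between -0.065 and 0.065 m and z of stop_oblong_mid in the frame of mat below 0.048 m and contact force between the fingers and stop_oblong below 0.1 N and horizontal distance between part_mid and plate below 0.012 m and z of part_mid in the frame of plate between 0.024 and 0.036 m and (angle between the x axis of part_mid and the x axis of plate, either way round below 0.26 rad or angle between the x axis of part_mid and the y axis of plate, either way round below 0.26 rad) and contact force between the fingers and part below 0.1 N), for 0.2 s.
At the end, for the whole second after the job is handed in: Part upright, at rest on the plate, within 12 mm of its middle and 0.26 rad of square to it; each stop upright (0.12 rad), at rest, down on the seat of its own outline within 12 mm of centre, square and oblong ones squared up within 0.26 rad (horizontal distance between part_mid and plate below 0.012 m and z of part_mid in the frame of plate between 0.024 and 0.036 m and angle between each of part_mid, stop_round_mid, stop_square_mid, stop_oblong_mid's own z axis and vertical below 0.12 rad and (angle between the x axis of part_mid and the x axis of plate, either way round below 0.26 rad or angle between the x axis of part_mid and the y axis of plate, either way round below 0.26 rad) and contact force between the fingers and part below 0.1 N and linear speed of each of part, stop_round, stop_square, stop_oblong below 0.02 m/s and horizontal distance between stop_round_mid and seat_round below 0.012 m and z of stop_round_mid in the frame of seat_round below 0.052 m and horizontal distance between stop_square_mid and seat_square below 0.012 m and z of stop_square_mid in the frame of seat_square below 0.05 m and horizontal distance between stop_oblong_mid and seat_oblong below 0.012 m and z of stop_oblong_mid in the frame of seat_oblong below 0.048 m and angle between the x axis of stop_oblong_mid and the x axis of seat_oblong, either way round below 0.26 rad and (angle between the x axis of stop_square_mid and the x axis of seat_square, either way round below 0.26 rad or angle between the x axis of stop_square_mid and the y axis of seat_square, either way round below 0.26 rad)); the robot touches nothing.
It fails at once if the round stop is tipped over (angle between stop_round_mid's own z axis and vertical above 0.6 rad).
It fails at once if the square stop is tipped over (angle between stop_square_mid's own z axis and vertical above 0.6 rad).
It fails at once if the oblong stop is tipped over (angle between stop_oblong_mid's own z axis and vertical above 0.6 rad).
It fails at once if the part is tipped over (angle between part_mid's own z axis and vertical above 0.6 rad).
It fails at once if the oil bottle is disturbed (distance of oil from where it was at the start of the episode above 0.03 m).
It also fails if it takes over 144 s, if anything falls off the work surface, if the arm or the gripper's body presses on something with over 40 N, if the wrist force passes 120 N, or if a joint passes its speed limit or range.

### The arm

A 6-joint arm with a two-finger parallel gripper is mounted at the origin on the work surface. World frame = base frame: x ahead of the robot, y to its left, z up, the work surface at z = 0. Lengths are in mm, angles in rad, forces in N, time in s.
With the tool pointing down it reaches from about 275 to 1000 mm from the base axis. Payload 8.4 kg.
Tool frame: the origin (TCP) lies on the centre line of the jaws, within the pads' length; the fingertips stand 25 mm ahead of it and the grasp point (between the pads) lies 6 mm ahead of it; z points along the fingers, x is the direction in which the jaws open and shut, and the axes are right-handed (so a half turn about z gives the same grasp; the last joint's range is limited). The gripper opens to 85 mm and grips with 20 to 120 N. Pads are 22 mm wide; open, the fingers measure 114 mm over their backs; the gripper's body (76 mm by 85 mm) begins 54 mm behind the grasp point. The pads swing forward as they close: fully open they stand 13 mm farther back than shut.
Start: joints at [-1.158, 0.353, 1.633, -0, 1.155, -0.002], TCP at [251.878, -572.001, 256.281] pointing down, gripper open.
Joint ranges: [-2.63, 2.63], [-0.92, 2.1], [0.06, 2.66], [-1.3, 4.44], [0, 2.69], [-3.02, 3.02]. Speed limits (rad/s): [2.22, 2.22, 2.79, 3.14, 3.14, 3.14].

### API

Orientations are given as [roll, pitch, yaw] about the fixed x, y, z axes, in that order (R = Rz(yaw) Ry(pitch) Rx(roll)).
In Python, from rig import r gives the robot as it stands. The module is installed in compiled form; this text tells all that it offers.
- The arm moves only by the tool jog_arm, never from a script. Its argument "deltas" is a list of rows, each an object with "gripper": the gripper command: -1 is fully open, 1 is shut, values between are in proportion; "translation": the shift along the world's x, y, z in units of 10 cm (1.0 is 10 cm), a list of three; "dr": the turn, a rotation vector about the world's x, y, z in units of pi/2 rad (1.0 is pi/2 rad), a list of three. In form: [{"gripper": gripper, "translation": [x, y, z], "dr": [wx, wy, wz]}, ...]. A call has 1 to 12 rows; each row shifts and turns the commanded pose from where the row before left it; what a row does not reach is not made up. A row lasts 1/12 s, in which the tool goes at most 41.7 mm and 7.16 degrees, less where a joint would pass 70% of its speed; a pose out of reach is approached as far as the arm can. A call with a number of a shift or a turn outside -1 to 1 is refused whole. A call with a gripper value outside its range is refused whole. The fingers move at their own pace and stop on an object; "squeeze" is the grip in N (left out, the last holds). Time passes only in rows, so rows that do not move let the fingers close. It gives the time, the measured TCP pose, the force and the opening at its end, in the units of the state.
- r.sense(): the state, without advancing time (a new reading comes with each control period).
- r.grab_frame(name): name is "scene" or "top" or "wrist"; returns the picture (480x640x3 uint8, blue, green, red); there is no depth.
- r.calibration(name): a dict with "mtx" (3x3 intrinsics, pixels), "k1" (the pictures are not rectified: a ray, as slopes to the right and down, at radius r is drawn at 1 + k1 r^2 times it, then the intrinsics apply), "world_from_camera" (4x4, takes a point from camera to world coordinates). Camera axes: x right, y down, z forward; pixel columns grow to the right and rows downward; lengths in mm; the calibration is good to about 2 mm. A picture is of the moment at which its call begins: read the wrist's pose just before it. calibration takes no time and is no camera call; for the wrist camera it gives the pose at the moment of the call.
- r.sign_off(): hands the job in, once; it reports no verdict.
The state is a dict: "clock": time; "qpos": joint angles; "qvel": joint speeds; "joint_efforts": joint torques, N m; "eef_pos": TCP position; "tcp_rot": TCP orientation; "contact_force": force on the tool from outside, world axes, zero at the start; "wrist_torque": the same for the moment, N m; "opening": opening from 0.0 (shut) to 1.0 (fully open).
Only numpy, scipy, OpenCV 4.12 (cv2) and the standard library are available. Lean on these libraries where they do the work, as an engineer would, in place of code of your own. Each camera call takes 0.05 s, during which the arm holds its last target. There are 200 camera calls.

## Working session

There is one attempt and no reset: what is moved stays moved. The work goes in short steps, Python scripts to look and compute and a tool call to move; the robot and the scene stay as the last step left them, time stands still between calls to the robot, and variables do not carry over. Pictures are saved under pics/ and viewed, about 12 in all and at most 16, crops included, and the job is handed in when it is done.

Besides the shell and the picture viewer there is one more tool, called in YAML: its name, and indented under it one key for each argument. jog_arm: Moves the arm, as the interface text tells. Shifts and turns lie within -1 to 1; 1 stands for 10 cm of shift or pi/2 rad of turn. Its arguments: {"type":"object","properties":{"deltas":{"type":"array"},"squeeze":{"type":"number"}},"required":["deltas"]}

```bash
mkdir -p pics; cat > h.py <<'E'
import cv2, numpy as np
from rig import r
def ray(cal,uv):
    K=np.array(cal["mtx"]);T=np.array(cal["world_from_camera"])
    u,v=uv; d=np.array([(u-K[0,2])/K[0,0],(v-K[1,2])/K[1,1]])
    s=d.copy()
    for _ in range(20): s=d/(1+cal["k1"]*(s@s))
    return T[:3,3],T[:3,:3]@np.array([s[0],s[1],1])
def onz(cal,uv,z):
    o,d=ray(cal,uv); return (o+d*(z-o[2])/d[2])
def proj(cal,p):
    K=np.array(cal["mtx"]);T=np.array(cal["world_from_camera"])
    c=T[:3,:3].T@(np.array(p,float)-T[:3,3]); s=c[:2]/c[2]; s=s*(1+cal["k1"]*(s@s))
    return K[0,0]*s[0]+K[0,2],K[1,1]*s[1]+K[1,2]
def ortho(cal,img,z,x0,x1,y0,y1,res=1.0):
    # rectified top view at height z: rows = x decreasing, cols = y decreasing
    xs=np.arange(x1,x0,-res);ys=np.arange(y1,y0,-res)
    K=np.array(cal["mtx"]);T=np.array(cal["world_from_camera"])
    Y,X=np.meshgrid(ys,xs);P=np.stack([X,Y,np.full_like(X,z)],-1)
    c=(P-T[:3,3])@T[:3,:3]; s=c[...,:2]/c[...,2:]; s=s*(1+cal["k1"]*(s**2).sum(-1,keepdims=True))
    return cv2.remap(img,(K[0,0]*s[...,0]+K[0,2]).astype(np.float32),(K[1,1]*s[...,1]+K[1,2]).astype(np.float32),cv2.INTER_LINEAR)
E
python3 - <<'E'
from h import *
for n in("top","scene"):
    c=r.calibration(n);print(n,np.round(c["mtx"],1).tolist(),c["k1"],np.round(c["world_from_camera"],3).tolist())
    cv2.imwrite(f"pics/{n}0.png",r.grab_frame(n))
print(r.sense())
E
```

```text
top [[504.0, 0.0, 326.6], [0.0, 504.0, 242.0], [0.0, 0.0, 1.0]] 0.007807181432588211 [[0.015, -0.994, 0.109, 527.461], [-1.0, -0.016, -0.003, 9.328], [0.005, -0.109, -0.994, 891.693], [0.0, 0.0, 0.0, 1.0]]
scene [[581.4, 0.0, 323.3], [0.0, 581.4, 234.4], [0.0, 0.0, 1.0]] -0.14836007275636262 [[-0.059, 0.724, -0.687, 1347.984], [0.998, 0.049, -0.035, 41.724], [0.009, -0.688, -0.726, 857.276], [0.0, 0.0, 0.0, 1.0]]
{'clock': 0.1, 'qpos': array([-1.15838695e+00,  3.53588721e-01,  1.63406942e+00, -1.10245588e-05,
        1.15522250e+00, -2.38239917e-03]), 'qvel': array([-1.27646648e-04, -1.90766823e-03, -3.60324925e-03, -7.07446743e-05,
       -1.26277213e-03,  1.21963078e-03]), 'joint_efforts': array([ 2.32295190e-05, -6.06359696e+01, -3.42820752e+01, -7.97352618e-05,
        4.01582569e-03,  9.55189421e-06]), 'eef_pos': array([ 251.71766759, -571.62198746,  255.62646942]), 'tcp_rot': array([ 3.14158564e+00,  1.28801347e-03, -1.15600010e+00]), 'contact_force': array([-0.85755875, -0.10002399, -0.44088647]), 'wrist_torque': array([0.03098042, 0.00959105, 0.04291384]), 'opening': 0.9981710361077598}
```

View pics/top0.png

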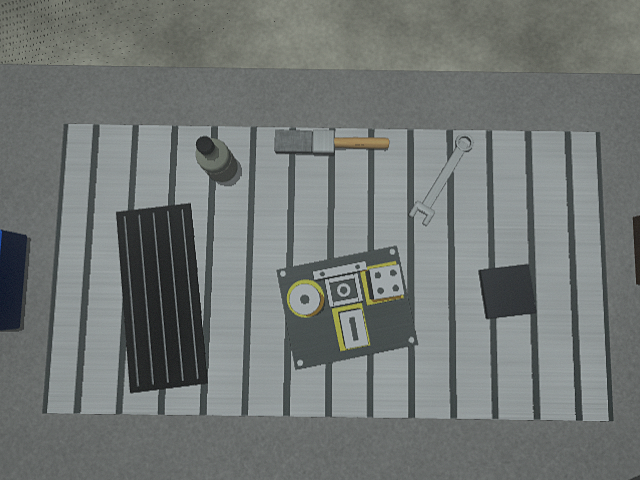

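View pics/scene0.png

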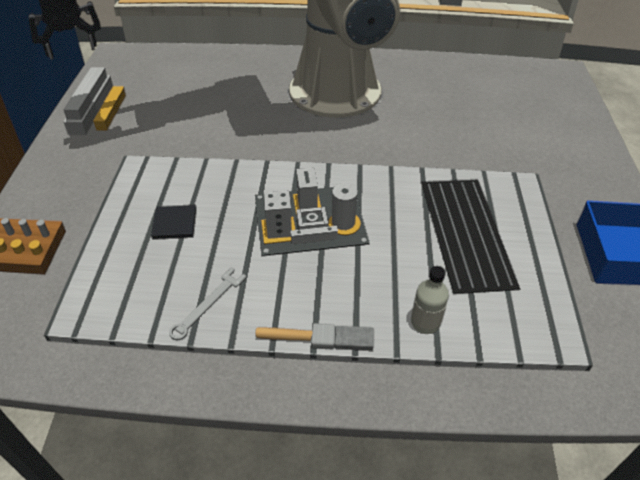

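Top view: round stop at (305,299), part (344,290), square (385,282), oblong (352,328), mat left (162,298), plate right (507,291), oil near (212,155). Next: measurements.

```bash
python3 - <<'E'
from h import *
c=r.calibration("top"); im=cv2.imread("pics/top0.png")
def rect(z,box,thr,mode):
    o=ortho(c,im,z,*box,res=0.5); g=cv2.cvtColor(o,cv2.COLOR_BGR2GRAY)
    m=(g<thr).astype(np.uint8)*255
    m=cv2.morphologyEx(m,cv2.MORPH_CLOSE,np.ones((mode,mode)));m=cv2.morphologyEx(m,cv2.MORPH_OPEN,np.ones((25,25)))
    k=max(cv2.findContours(m,0,2)[0],key=cv2.contourArea)
    (u,v),s,a=cv2.minAreaRect(k); b=cv2.boxPoints(((u,v),s,a))
    print(z,"ctr",np.round([box[1]-v*.5,box[3]-u*.5],1),np.array(s)/2,a,"corners",[(round(box[1]-q[1]*.5),round(box[3]-q[0]*.5)) for q in b])
X=lambda u,v,z:np.round(onz(c,(u,v),z),1)
print("mat~",X(162,298,24),"plate~",X(507,291,34),"part",X(344,290,58),"oil",X(212,155,20))
m=X(162,298,24);p=X(507,291,34)
rect(24,(m[0]-190,m[0]+190,m[1]-110,m[1]+110),45,31)
rect(34,(p[0]-70,p[0]+70,p[1]-70,p[1]+70),62,5)
f=X(344,300,58)
for i,z in enumerate((30,110)):
    o=ortho(c,im,z,f[0]-120,f[0]+120,f[1]-120,f[1]+120,res=0.4); print("org",f[0]+120,f[1]+120)
    cv2.imwrite(f"pics/o{z}.png",o)
cv2.imwrite("pics/oo.png",np.hstack([cv2.resize(cv2.imread(f"pics/o{z}.png"),(400,400)) for z in(30,110)]))
h=cv2.imread("pics/o30.png");hs=cv2.cvtColor(h,cv2.COLOR_BGR2HSV);print(hs[300,300])
E
```

```text
mat~ [521.8 286.3  24. ] plate~ [ 542.6 -300.1   34. ] part [539.6 -22.9  58. ] oil [774.6 212.   20. ]
24 ctr [525.1 288.8] [307.81640625 130.48500061] 81.95240020751953 corners [(668, 375), (687, 246), (382, 203), (364, 332)]
34 ctr [ 542.3 -300.4] [83.99004364 87.16197968] 82.40535736083984 corners [(578, -252), (590, -338), (506, -349), (495, -263)]
org 643.3 96.9
org 643.3 96.9
[ 94  14 128]
```

View pics/o110.png

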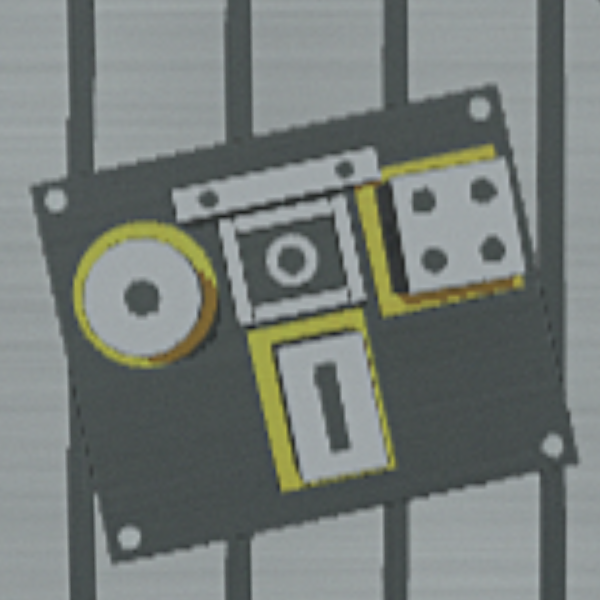

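```bash
python3 - <<'E'
from h import *
c=r.calibration("top"); im=cv2.imread("pics/top0.png")
B=(523.3-100+100,643.3,0,0)
def seg(name,z,x,y,R,yellow=False):
    o=ortho(c,im,z,x-R,x+R,y-R,y+R,res=.4);hs=cv2.cvtColor(o,cv2.COLOR_BGR2HSV)
    m=((hs[...,1]<60)&(hs[...,2]>135)).astype(np.uint8)*255
    m=cv2.morphologyEx(m,cv2.MORPH_OPEN,np.ones((7,7)))
    for k in cv2.findContours(m,0,2)[0]:
        k=cv2.convexHull(k)
        if cv2.contourArea(k)*.16<400: continue
        (u,v),s,a=cv2.minAreaRect(k)
        if abs(R-u*.4)<20 and abs(R-v*.4)<20: print(name,"ctr",np.round([x+R-v*.4,y+R-u*.4],1),"size",np.round(np.array(s)*.4,1),"ang",round(a,1))
    return o
W=lambda u,v:(643.3-v*.4,96.9-u*.4)
for n,z,u,v in(("round",114,142,297),("square",110,458,225),("oblong",106,333,405),("part",58,290,260)): 
    x,y=W(u,v); 
    if n=="part": x,y=539.6,-22.9
    seg(n,z,x,y,45)
# fixture corner holes at z26 
o=cv2.imread("pics/o30.png");hs=cv2.cvtColor(o,cv2.COLOR_BGR2HSV)
m=((hs[...,0]>20)&(hs[...,0]<40)&(hs[...,1]>90)).astype(np.uint8)*255
for k in cv2.findContours(cv2.morphologyEx(m,cv2.MORPH_CLOSE,np.ones((41,41))),0,2)[0]:
    if cv2.contourArea(k)>1500:
        (u,v),s,a=cv2.minAreaRect(cv2.convexHull(k));print("yellow",np.round(W(u,v),1),np.round(np.array(s)*.4,1),round(a,1))
E
```

```text
round ctr [524.5  40.1] size [46.8 46. ] ang 90.0
square ctr [553.6 -86.1] size [47.6 46.9] ang 80.0
oblong ctr [480.  -36.3] size [55.5 35.2] ang 78.5
part ctr [540.4 -21.6] size [45.5 55.5] ang 78.3
yellow [525.5  42.1] [63.2 64.4] 0.0
yellow [517.1 -61.9] [ 88.1 178. ] 35.1
```

jog_arm:
  deltas:
    - {"gripper": -1, "translation": [0.114, 0.255, -0.023], "dr": [0, 0, 0.0722]}
    - {"gripper": -1, "translation": [0.114, 0.255, -0.023], "dr": [0, 0, 0.0722]}
    - {"gripper": -1, "translation": [0.114, 0.255, -0.023], "dr": [0, 0, 0.0722]}
    - {"gripper": -1, "translation": [0.114, 0.255, -0.023], "dr": [0, 0, 0.0722]}
    - {"gripper": -1, "translation": [0.114, 0.255, -0.023], "dr": [0, 0, 0.0722]}
    - {"gripper": -1, "translation": [0.114, 0.255, -0.023], "dr": [0, 0, 0.0722]}
    - {"gripper": -1, "translation": [0.114, 0.255, -0.023], "dr": [0, 0, 0.0722]}
    - {"gripper": -1, "translation": [0.114, 0.255, -0.023], "dr": [0, 0, 0.0722]}
    - {"gripper": -1, "translation": [0.114, 0.255, -0.023], "dr": [0, 0, 0.0722]}
    - {"gripper": -1, "translation": [0.114, 0.255, -0.023], "dr": [0, 0, 0.0722]}
    - {"gripper": -1, "translation": [0.114, 0.255, -0.023], "dr": [0, 0, 0.0722]}
    - {"gripper": -1, "translation": [0.114, 0.255, -0.023], "dr": [0, 0, 0.0722]}
  squeeze: 50

```text
clock: 1.1
eef_pos: [388.8, -264.6, 228.4]
tcp_rot: [-3.141, 0.0, 0.21]
contact_force: [-0.0, -0.0, 0.6]
opening: 0.997
```

jog_arm:
  deltas:
    - {"gripper": -1, "translation": [0.114, 0.255, -0.023], "dr": [0, 0, 0]}
    - {"gripper": -1, "translation": [0.114, 0.255, -0.023], "dr": [0, 0, 0]}
    - {"gripper": -1, "translation": [0.114, 0.255, -0.023], "dr": [0, 0, 0]}
    - {"gripper": -1, "translation": [0.114, 0.255, -0.023], "dr": [0, 0, 0]}
    - {"gripper": -1, "translation": [0.114, 0.255, -0.023], "dr": [0, 0, 0]}
    - {"gripper": -1, "translation": [0.114, 0.255, -0.023], "dr": [0, 0, 0]}
    - {"gripper": -1, "translation": [0.114, 0.255, -0.023], "dr": [0, 0, 0]}
    - {"gripper": -1, "translation": [0.114, 0.255, -0.023], "dr": [0, 0, 0]}
    - {"gripper": -1, "translation": [0.114, 0.255, -0.023], "dr": [0, 0, 0]}
    - {"gripper": -1, "translation": [0.114, 0.255, -0.023], "dr": [0, 0, 0]}
    - {"gripper": -1, "translation": [0.114, 0.255, -0.023], "dr": [0, 0, 0]}
    - {"gripper": -1, "translation": [0, 0, 0], "dr": [0, 0, 0]}

```text
clock: 2.1
eef_pos: [515.6, 18.0, 203.0]
tcp_rot: [-3.141, -0.001, 0.207]
contact_force: [1.0, 0.3, 0.4]
opening: 0.999
```

jog_arm:
  deltas:
    - {"gripper": -1, "translation": [0.089, 0.221, 0], "dr": [0, 0, 0]}
    - {"gripper": -1, "translation": [0, 0, -0.2], "dr": [0, 0, 0]}
    - {"gripper": -1, "translation": [0, 0, -0.2], "dr": [0, 0, 0]}
    - {"gripper": -1, "translation": [0, 0, -0.2], "dr": [0, 0, 0]}
    - {"gripper": -1, "translation": [0, 0, -0.2], "dr": [0, 0, 0]}
    - {"gripper": -1, "translation": [0, 0, -0.2], "dr": [0, 0, 0]}
    - {"gripper": -1, "translation": [0, 0, -0.12], "dr": [0, 0, 0]}
    - {"gripper": 0, "translation": [0, 0, 0], "dr": [0, 0, 0]}
    - {"gripper": 0.2, "translation": [0, 0, 0], "dr": [0, 0, 0]}
    - {"gripper": 1, "translation": [0, 0, 0], "dr": [0, 0, 0]}
    - {"gripper": 1, "translation": [0, 0, 0], "dr": [0, 0, 0]}
    - {"gripper": 1, "translation": [0, 0, 0], "dr": [0, 0, 0]}

```text
clock: 3.1
eef_pos: [524.0, 36.6, 92.6]
tcp_rot: [3.141, -0.003, 0.205]
contact_force: [1.3, -0.9, 5.4]
opening: 0.551
```

jog_arm:
  deltas:
    - {"gripper": 1, "translation": [0, 0, 0], "dr": [0, 0, 0]}
    - {"gripper": 1, "translation": [0, 0, 0], "dr": [0, 0, 0]}
    - {"gripper": 1, "translation": [0, 0, 0], "dr": [0, 0, 0]}

```text
clock: 3.35
eef_pos: [524.1, 36.6, 92.6]
tcp_rot: [3.141, -0.003, 0.205]
contact_force: [-0.1, -0.2, 6.9]
opening: 0.55
```

jog_arm:
  deltas:
    - {"gripper": 1, "translation": [0, 0, 0.1], "dr": [0, 0, 0]}
    - {"gripper": 1, "translation": [0, 0, 0.2], "dr": [0, 0, 0]}
    - {"gripper": 1, "translation": [0, 0, 0.25], "dr": [0, 0, 0]}
    - {"gripper": 1, "translation": [0, 0, 0.25], "dr": [0, 0, 0]}
    - {"gripper": 1, "translation": [0, 0, 0.25], "dr": [0, 0, 0]}
    - {"gripper": 1, "translation": [0, 0, 0.05], "dr": [0, 0, 0]}
    - {"gripper": 1, "translation": [-0.05, 0.12, 0], "dr": [0, 0, 0]}
    - {"gripper": 1, "translation": [-0.09, 0.23, 0], "dr": [0, 0, 0]}
    - {"gripper": 1, "translation": [-0.1, 0.25, 0], "dr": [0, 0, 0]}
    - {"gripper": 1, "translation": [-0.1, 0.25, 0], "dr": [0, 0, 0]}
    - {"gripper": 1, "translation": [-0.1, 0.25, 0], "dr": [0, 0, 0]}
    - {"gripper": 1, "translation": [-0.1, 0.25, 0], "dr": [0, 0, 0]}

```text
clock: 4.35
eef_pos: [466.7, 172.7, 199.8]
tcp_rot: [3.141, 0.003, 0.205]
contact_force: [1.1, -0.3, -3.0]
opening: 0.549
```

jog_arm:
  deltas:
    - {"gripper": 1, "translation": [-0.1, 0.25, 0], "dr": [0, 0, 0]}
    - {"gripper": 1, "translation": [-0.1, 0.25, 0], "dr": [0, 0, 0]}
    - {"gripper": 1, "translation": [-0.1, 0.25, 0], "dr": [0, 0, 0]}
    - {"gripper": 1, "translation": [-0.1, 0.25, 0], "dr": [0, 0, 0]}
    - {"gripper": 1, "translation": [-0.05, 0.13, 0], "dr": [0, 0, 0]}
    - {"gripper": 1, "translation": [0, 0, 0], "dr": [0, 0, 0]}

```text
clock: 4.85
eef_pos: [421.5, 286.7, 199.8]
tcp_rot: [-3.142, 0.003, 0.207]
contact_force: [0.8, -1.1, -3.0]
opening: 0.552
```

jog_arm:
  deltas:
    - {"gripper": 1, "translation": [0.06, -0.14, 0], "dr": [0, 0, 0]}
    - {"gripper": 1, "translation": [0, 0, -0.2], "dr": [0, 0, 0]}
    - {"gripper": 1, "translation": [0, 0, -0.25], "dr": [0, 0, 0]}
    - {"gripper": 1, "translation": [0, 0, -0.25], "dr": [0, 0, 0]}
    - {"gripper": 1, "translation": [0, 0, -0.25], "dr": [0, 0, 0]}
    - {"gripper": 1, "translation": [0, 0, -0.1], "dr": [0, 0, 0]}
    - {"gripper": 1, "translation": [0, 0, -0.05], "dr": [0, 0, 0]}
    - {"gripper": 1, "translation": [0, 0, 0], "dr": [0, 0, 0]}

```text
clock: 5.52
eef_pos: [429.2, 270.0, 90.4]
tcp_rot: [3.141, 0.002, 0.205]
contact_force: [-1.3, 0.3, -2.8]
opening: 0.551
```

jog_arm:
  deltas:
    - {"gripper": 1, "translation": [0, 0, -0.025], "dr": [0, 0, 0]}
    - {"gripper": 1, "translation": [0, 0, -0.015], "dr": [0, 0, 0]}
    - {"gripper": 1, "translation": [0, 0, 0], "dr": [0, 0, 0]}

```text
clock: 5.77
eef_pos: [430.5, 270.9, 88.1]
tcp_rot: [-3.141, -0.001, 0.205]
contact_force: [0.9, -0.5, -3.7]
opening: 0.553
```

jog_arm:
  deltas:
    - {"gripper": 1, "translation": [0, 0, -0.015], "dr": [0, 0, 0]}
    - {"gripper": 1, "translation": [0, 0, 0], "dr": [0, 0, 0]}
    - {"gripper": 0, "translation": [0, 0, 0], "dr": [0, 0, 0]}
    - {"gripper": -0.4, "translation": [0, 0, 0], "dr": [0, 0, 0]}
    - {"gripper": -0.6, "translation": [0, 0, 0], "dr": [0, 0, 0]}
    - {"gripper": -0.6, "translation": [0, 0, 0], "dr": [0, 0, 0]}
    - {"gripper": -0.6, "translation": [0, 0, 0.2], "dr": [0, 0, 0]}
    - {"gripper": -0.6, "translation": [0, 0, 0.25], "dr": [0, 0, 0]}
    - {"gripper": -0.8, "translation": [0, 0, 0.25], "dr": [0, 0, 0]}
    - {"gripper": -1, "translation": [0, 0, 0.25], "dr": [0, 0, 0]}
    - {"gripper": -1, "translation": [0, 0, 0.2], "dr": [0, 0, 0]}
    - {"gripper": -1, "translation": [0, 0, 0], "dr": [0, 0, 0]}

```text
clock: 6.77
eef_pos: [431.8, 271.8, 204.8]
tcp_rot: [-3.139, -0.006, 0.205]
contact_force: [0.0, -0.4, -0.2]
opening: 1.004
```

jog_arm:
  deltas:
    - {"gripper": -1, "translation": [0.04, -0.2, 0], "dr": [0, 0, -0.077]}
    - {"gripper": -1, "translation": [0.04, -0.25, 0], "dr": [0, 0, -0.077]}
    - {"gripper": -1, "translation": [0.04, -0.25, 0], "dr": [0, 0, -0.077]}
    - {"gripper": -1, "translation": [0.04, -0.25, 0], "dr": [0, 0, -0.077]}
    - {"gripper": -1, "translation": [0.04, -0.25, 0], "dr": [0, 0, -0.077]}
    - {"gripper": -1, "translation": [0.04, -0.25, 0], "dr": [0, 0, -0.077]}
    - {"gripper": -1, "translation": [0.04, -0.25, 0], "dr": [0, 0, -0.077]}
    - {"gripper": -1, "translation": [0.04, -0.25, 0], "dr": [0, 0, -0.077]}
    - {"gripper": -1, "translation": [0.04, -0.25, 0], "dr": [0, 0, -0.077]}
    - {"gripper": -1, "translation": [0.04, -0.25, 0], "dr": [0, 0, -0.077]}
    - {"gripper": -1, "translation": [0.04, -0.25, 0], "dr": [0, 0, -0.077]}
    - {"gripper": -1, "translation": [0.04, -0.25, 0], "dr": [0, 0, -0.077]}

```text
clock: 7.77
eef_pos: [477.7, -25.7, 200.3]
tcp_rot: [3.141, 0.0, -1.253]
contact_force: [0.4, -0.1, -0.4]
opening: 1.001
```

jog_arm:
  deltas:
    - {"gripper": -1, "translation": [0, -0.1, 0], "dr": [0, 0, -0.076]}
    - {"gripper": -1, "translation": [0, 0, 0], "dr": [0, 0, 0]}
    - {"gripper": -1, "translation": [0, 0, 0], "dr": [0, 0, 0]}

```text
clock: 8.02
eef_pos: [477.6, -34.6, 200.3]
tcp_rot: [3.141, 0.0, -1.364]
contact_force: [-0.9, -0.4, 0.9]
opening: 0.997
```

jog_arm:
  deltas:
    - {"gripper": -1, "translation": [0.024, -0.017, 0], "dr": [0, 0, 0]}
    - {"gripper": -1, "translation": [0, 0, -0.2], "dr": [0, 0, 0]}
    - {"gripper": -1, "translation": [0, 0, -0.25], "dr": [0, 0, 0]}
    - {"gripper": -1, "translation": [0, 0, -0.25], "dr": [0, 0, 0]}
    - {"gripper": -1, "translation": [0, 0, -0.25], "dr": [0, 0, 0]}
    - {"gripper": -1, "translation": [0, 0, -0.17], "dr": [0, 0, 0]}
    - {"gripper": 0, "translation": [0, 0, 0], "dr": [0, 0, 0]}
    - {"gripper": 0.2, "translation": [0, 0, 0], "dr": [0, 0, 0]}
    - {"gripper": 1, "translation": [0, 0, 0], "dr": [0, 0, 0]}
    - {"gripper": 1, "translation": [0, 0, 0], "dr": [0, 0, 0]}
    - {"gripper": 1, "translation": [0, 0, 0], "dr": [0, 0, 0]}
    - {"gripper": 1, "translation": [0, 0, 0], "dr": [0, 0, 0]}

```text
clock: 9.02
eef_pos: [481.4, -36.0, 90.2]
tcp_rot: [-3.139, -0.0, -1.366]
contact_force: [-0.5, 1.8, 7.6]
opening: 0.411
```

jog_arm:
  deltas:
    - {"gripper": 1, "translation": [0, 0, 0], "dr": [0, 0, 0]}
    - {"gripper": 1, "translation": [0, 0, 0], "dr": [0, 0, 0]}

```text
clock: 9.18
eef_pos: [481.4, -36.0, 90.2]
tcp_rot: [-3.139, -0.0, -1.366]
contact_force: [-2.0, 1.9, 7.7]
opening: 0.415
```

jog_arm:
  deltas:
    - {"gripper": 1, "translation": [0, 0, 0.1], "dr": [0, 0, 0]}
    - {"gripper": 1, "translation": [0, 0, 0.25], "dr": [0, 0, 0]}
    - {"gripper": 1, "translation": [0, 0, 0.25], "dr": [0, 0, 0]}
    - {"gripper": 1, "translation": [0, 0, 0.25], "dr": [0, 0, 0]}
    - {"gripper": 1, "translation": [0, 0, 0.2], "dr": [0, 0, 0]}
    - {"gripper": 1, "translation": [0, 0.1, 0.05], "dr": [0, 0, 0]}
    - {"gripper": 1, "translation": [0.03, 0.2, 0], "dr": [0, 0, 0]}
    - {"gripper": 1, "translation": [0.04, 0.27, 0], "dr": [0, 0, 0]}
    - {"gripper": 1, "translation": [0.04, 0.27, 0], "dr": [0, 0, 0]}
    - {"gripper": 1, "translation": [0.04, 0.27, 0], "dr": [0, 0, 0]}
    - {"gripper": 1, "translation": [0.04, 0.27, 0], "dr": [0, 0, 0]}
    - {"gripper": 1, "translation": [0.04, 0.27, 0], "dr": [0, 0, 0]}

```text
clock: 10.18
eef_pos: [502.5, 130.6, 198.4]
tcp_rot: [3.14, 0.0, -1.366]
contact_force: [-0.7, -0.8, -3.6]
opening: 0.412
```

jog_arm:
  deltas:
    - {"gripper": 1, "translation": [0.04, 0.27, 0], "dr": [0, 0, 0]}
    - {"gripper": 1, "translation": [0.04, 0.27, 0], "dr": [0, 0, 0]}
    - {"gripper": 1, "translation": [0.04, 0.27, 0], "dr": [0, 0, 0]}
    - {"gripper": 1, "translation": [0.04, 0.27, 0], "dr": [0, 0, 0]}
    - {"gripper": 1, "translation": [0.04, 0.25, 0], "dr": [0, 0, 0]}
    - {"gripper": 1, "translation": [0.01, 0.1, 0], "dr": [0, 0, 0]}
    - {"gripper": 1, "translation": [0, 0, 0], "dr": [0, 0, 0]}

```text
clock: 10.77
eef_pos: [523.8, 274.3, 198.2]
tcp_rot: [3.141, 0.0, -1.364]
contact_force: [-0.3, -0.3, -4.4]
opening: 0.418
```

jog_arm:
  deltas:
    - {"gripper": 1, "translation": [0.01, 0.16, 0], "dr": [0, 0, 0]}
    - {"gripper": 1, "translation": [0, 0, -0.2], "dr": [0, 0, 0]}
    - {"gripper": 1, "translation": [0, 0, -0.25], "dr": [0, 0, 0]}
    - {"gripper": 1, "translation": [0, 0, -0.25], "dr": [0, 0, 0]}
    - {"gripper": 1, "translation": [0, 0, -0.25], "dr": [0, 0, 0]}
    - {"gripper": 1, "translation": [0, 0, -0.1], "dr": [0, 0, 0]}
    - {"gripper": 1, "translation": [0, 0, -0.06], "dr": [0, 0, 0]}
    - {"gripper": 1, "translation": [0, 0, -0.02], "dr": [0, 0, 0]}
    - {"gripper": 1, "translation": [0, 0, 0], "dr": [0, 0, 0]}

```text
clock: 11.52
eef_pos: [525.7, 287.9, 86.4]
tcp_rot: [-3.141, 0.0, -1.366]
contact_force: [0.3, 0.0, -3.7]
opening: 0.417
```

jog_arm:
  deltas:
    - {"gripper": 1, "translation": [0, 0, -0.015], "dr": [0, 0, 0]}
    - {"gripper": 1, "translation": [0, 0, -0.01], "dr": [0, 0, 0]}
    - {"gripper": 0.2, "translation": [0, 0, 0], "dr": [0, 0, 0]}
    - {"gripper": -0.2, "translation": [0, 0, 0], "dr": [0, 0, 0]}
    - {"gripper": -0.5, "translation": [0, 0, 0], "dr": [0, 0, 0]}
    - {"gripper": -0.5, "translation": [0, 0, 0], "dr": [0, 0, 0]}
    - {"gripper": -0.5, "translation": [0, 0, 0.2], "dr": [0, 0, 0]}
    - {"gripper": -0.5, "translation": [0, 0, 0.25], "dr": [0, 0, 0]}
    - {"gripper": -0.8, "translation": [0, 0, 0.25], "dr": [0, 0, 0]}
    - {"gripper": -1, "translation": [0, 0, 0.25], "dr": [0, 0, 0]}
    - {"gripper": -1, "translation": [0, 0, 0.2], "dr": [0, 0, 0]}
    - {"gripper": -1, "translation": [0, 0, 0], "dr": [0, 0, 0]}

```text
clock: 12.52
eef_pos: [527.5, 289.1, 203.2]
tcp_rot: [-3.135, 0.002, -1.366]
contact_force: [1.4, 0.2, 1.1]
opening: 0.998
```

jog_arm:
  deltas:
    - {"gripper": -1, "translation": [0.02, -0.2, 0], "dr": [0, 0, 0]}
    - {"gripper": -1, "translation": [0.02, -0.3, 0], "dr": [0, 0, 0]}
    - {"gripper": -1, "translation": [0.02, -0.3, 0], "dr": [0, 0, 0]}
    - {"gripper": -1, "translation": [0.02, -0.3, 0], "dr": [0, 0, 0]}
    - {"gripper": -1, "translation": [0.02, -0.3, 0], "dr": [0, 0, 0]}
    - {"gripper": -1, "translation": [0.02, -0.3, 0], "dr": [0, 0, 0]}
    - {"gripper": -1, "translation": [0.02, -0.3, 0], "dr": [0, 0, 0]}
    - {"gripper": -1, "translation": [0.02, -0.3, 0], "dr": [0, 0, 0]}
    - {"gripper": -1, "translation": [0.02, -0.3, 0], "dr": [0, 0, 0]}
    - {"gripper": -1, "translation": [0.02, -0.3, 0], "dr": [0, 0, 0]}
    - {"gripper": -1, "translation": [0.02, -0.3, 0], "dr": [0, 0, 0]}
    - {"gripper": -1, "translation": [0.02, -0.3, 0], "dr": [0, 0, 0]}

```text
clock: 13.52
eef_pos: [549.1, -63.5, 198.1]
tcp_rot: [3.141, 0.0, -1.366]
contact_force: [1.0, 0.0, -0.0]
opening: 0.996
```

jog_arm:
  deltas:
    - {"gripper": -1, "translation": [0.02, -0.25, 0], "dr": [0, 0, 0]}
    - {"gripper": -1, "translation": [0, 0, 0], "dr": [0, 0, 0]}
    - {"gripper": -1, "translation": [0, 0, 0], "dr": [0, 0, 0]}

```text
clock: 13.77
eef_pos: [551.2, -88.1, 198.0]
tcp_rot: [3.141, 0.0, -1.368]
contact_force: [-1.0, 0.1, -0.3]
opening: 1.003
```

jog_arm:
  deltas:
    - {"gripper": -1, "translation": [0.024, 0.02, 0], "dr": [0, 0, 0]}
    - {"gripper": -1, "translation": [0, 0, -0.2], "dr": [0, 0, 0]}
    - {"gripper": -1, "translation": [0, 0, -0.25], "dr": [0, 0, 0]}
    - {"gripper": -1, "translation": [0, 0, -0.25], "dr": [0, 0, 0]}
    - {"gripper": -1, "translation": [0, 0, -0.25], "dr": [0, 0, 0]}
    - {"gripper": -1, "translation": [0, 0, -0.11], "dr": [0, 0, 0]}
    - {"gripper": 0, "translation": [0, 0, 0], "dr": [0, 0, 0]}
    - {"gripper": 0.2, "translation": [0, 0, 0], "dr": [0, 0, 0]}
    - {"gripper": 1, "translation": [0, 0, 0], "dr": [0, 0, 0]}
    - {"gripper": 1, "translation": [0, 0, 0], "dr": [0, 0, 0]}
    - {"gripper": 1, "translation": [0, 0, 0], "dr": [0, 0, 0]}
    - {"gripper": 1, "translation": [0, 0, 0], "dr": [0, 0, 0]}

```text
clock: 14.77
eef_pos: [555.1, -85.1, 94.0]
tcp_rot: [-3.139, -0.001, -1.366]
contact_force: [-0.3, 1.1, 7.8]
opening: 0.556
```

jog_arm:
  deltas:
    - {"gripper": 1, "translation": [0, 0, 0], "dr": [0, 0, 0]}
    - {"gripper": 1, "translation": [0, 0, 0], "dr": [0, 0, 0]}

```text
clock: 14.93
eef_pos: [555.1, -85.1, 94.0]
tcp_rot: [-3.139, -0.001, -1.366]
contact_force: [-0.2, 2.1, 7.3]
opening: 0.558
```

jog_arm:
  deltas:
    - {"gripper": 1, "translation": [0, 0, 0.1], "dr": [0, 0, 0]}
    - {"gripper": 1, "translation": [0, 0, 0.25], "dr": [0, 0, 0]}
    - {"gripper": 1, "translation": [0, 0, 0.25], "dr": [0, 0, 0]}
    - {"gripper": 1, "translation": [0, 0, 0.25], "dr": [0, 0, 0]}
    - {"gripper": 1, "translation": [0, 0, 0.2], "dr": [0, 0, 0]}
    - {"gripper": 1, "translation": [0, 0.1, 0.05], "dr": [0, 0, 0]}
    - {"gripper": 1, "translation": [0.04, 0.2, 0], "dr": [0, 0, 0]}
    - {"gripper": 1, "translation": [0.05, 0.28, 0], "dr": [0, 0, 0]}
    - {"gripper": 1, "translation": [0.05, 0.28, 0], "dr": [0, 0, 0]}
    - {"gripper": 1, "translation": [0.05, 0.28, 0], "dr": [0, 0, 0]}
    - {"gripper": 1, "translation": [0.05, 0.28, 0], "dr": [0, 0, 0]}
    - {"gripper": 1, "translation": [0.05, 0.28, 0], "dr": [0, 0, 0]}

```text
clock: 15.93
eef_pos: [581.8, 86.6, 201.7]
tcp_rot: [3.14, 0.0, -1.366]
contact_force: [1.0, -0.2, -4.3]
opening: 0.561
```

jog_arm:
  deltas:
    - {"gripper": 1, "translation": [0.05, 0.28, 0], "dr": [0, 0, 0]}
    - {"gripper": 1, "translation": [0.05, 0.28, 0], "dr": [0, 0, 0]}
    - {"gripper": 1, "translation": [0.05, 0.28, 0], "dr": [0, 0, 0]}
    - {"gripper": 1, "translation": [0.05, 0.28, 0], "dr": [0, 0, 0]}
    - {"gripper": 1, "translation": [0.05, 0.28, 0], "dr": [0, 0, 0]}
    - {"gripper": 1, "translation": [0.05, 0.28, 0], "dr": [0, 0, 0]}
    - {"gripper": 1, "translation": [0.05, 0.28, 0], "dr": [0, 0, 0]}
    - {"gripper": 1, "translation": [0.04, 0.2, 0], "dr": [0, 0, 0]}
    - {"gripper": 1, "translation": [0, 0, 0], "dr": [0, 0, 0]}
    - {"gripper": 1, "translation": [0, 0, 0], "dr": [0, 0, 0]}

```text
clock: 16.77
eef_pos: [620.6, 302.1, 201.1]
tcp_rot: [3.14, -0.001, -1.364]
contact_force: [-0.3, -0.9, -4.7]
opening: 0.556
```

Down to TCP z 88 (−113, with ~2 mm undershoot), then release.

jog_arm:
  deltas:
    - {"gripper": 1, "translation": [0, 0, -0.2], "dr": [0, 0, 0]}
    - {"gripper": 1, "translation": [0, 0, -0.25], "dr": [0, 0, 0]}
    - {"gripper": 1, "translation": [0, 0, -0.25], "dr": [0, 0, 0]}
    - {"gripper": 1, "translation": [0, 0, -0.25], "dr": [0, 0, 0]}
    - {"gripper": 1, "translation": [0, 0, -0.1], "dr": [0, 0, 0]}
    - {"gripper": 1, "translation": [0, 0, -0.06], "dr": [0, 0, 0]}
    - {"gripper": 1, "translation": [0, 0, -0.02], "dr": [0, 0, 0]}
    - {"gripper": 1, "translation": [0, 0, 0], "dr": [0, 0, 0]}

```text
clock: 17.43
eef_pos: [622.1, 300.7, 90.0]
tcp_rot: [-3.141, 0.0, -1.366]
contact_force: [0.6, -0.3, -3.5]
opening: 0.562
```

jog_arm:
  deltas:
    - {"gripper": 1, "translation": [0, 0, -0.015], "dr": [0, 0, 0]}
    - {"gripper": 1, "translation": [0, 0, -0.01], "dr": [0, 0, 0]}
    - {"gripper": 0.0, "translation": [0, 0, 0], "dr": [0, 0, 0]}
    - {"gripper": -0.4, "translation": [0, 0, 0], "dr": [0, 0, 0]}
    - {"gripper": -0.6, "translation": [0, 0, 0], "dr": [0, 0, 0]}
    - {"gripper": -0.6, "translation": [0, 0, 0], "dr": [0, 0, 0]}
    - {"gripper": -0.6, "translation": [0, 0, 0.2], "dr": [0, 0, 0]}
    - {"gripper": -0.6, "translation": [0, 0, 0.25], "dr": [0, 0, 0]}
    - {"gripper": -0.8, "translation": [0, 0, 0.25], "dr": [0, 0, 0]}
    - {"gripper": -1, "translation": [0, 0, 0.25], "dr": [0, 0, 0]}
    - {"gripper": -1, "translation": [0, 0, 0.2], "dr": [0, 0, 0]}
    - {"gripper": -1, "translation": [0, 0, 0], "dr": [0, 0, 0]}

```text
clock: 18.43
eef_pos: [624.0, 302.0, 207.4]
tcp_rot: [-3.134, 0.002, -1.366]
contact_force: [0.3, 0.1, 0.1]
opening: 1.003
```

jog_arm:
  deltas:
    - {"gripper": -1, "translation": [-0.23, -0.3, 0], "dr": [0, 0, 0]}
    - {"gripper": -1, "translation": [-0.23, -0.3, 0], "dr": [0, 0, 0]}
    - {"gripper": -1, "translation": [-0.23, -0.3, 0], "dr": [0, 0, 0]}
    - {"gripper": -1, "translation": [-0.23, -0.3, 0], "dr": [0, 0, 0]}
    - {"gripper": -1, "translation": [-0.23, -0.3, 0], "dr": [0, 0, 0]}
    - {"gripper": -1, "translation": [-0.23, -0.3, 0], "dr": [0, 0, 0]}
    - {"gripper": -1, "translation": [-0.23, -0.3, 0], "dr": [0, 0, 0]}
    - {"gripper": -1, "translation": [-0.23, -0.3, 0], "dr": [0, 0, 0]}
    - {"gripper": -1, "translation": [-0.2, -0.3, 0], "dr": [0, 0, 0]}
    - {"gripper": -1, "translation": [-0.2, -0.3, 0], "dr": [0, 0, 0]}
    - {"gripper": -1, "translation": [0, 0, 0], "dr": [0, 0, 0]}

```text
clock: 19.35
eef_pos: [393.5, -2.3, 201.2]
tcp_rot: [3.138, -0.001, -1.368]
contact_force: [-0.2, 1.6, 0.1]
opening: 0.998
```

```bash
python3 - <<'E'
from h import *
print(r.sense()["eef_pos"]); cv2.imwrite("pics/top1.png",r.grab_frame("top"))
E
```

```text
[393.50278389  -2.34064265 201.20931074]
```

View pics/top1.png

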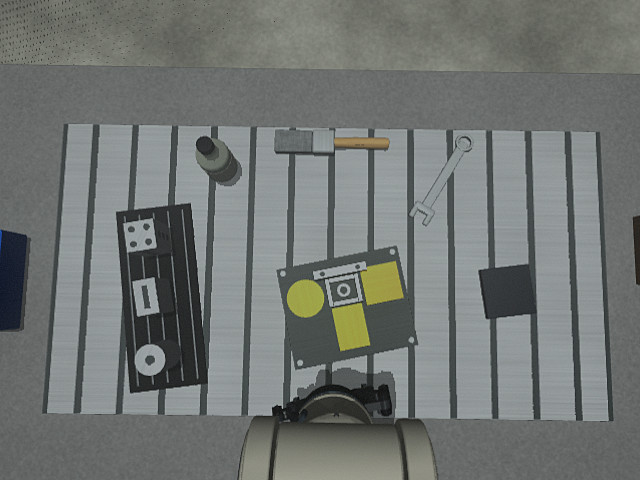

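The three stops stand on the mat (square (140,236), oblong (146,296), round (150,360)); the seats are bare: round (305,299), square (384,283), oblong (352,327); the part is still at (344,290). Measure everything.

```bash
cat >> h.py <<'E'
def find(c,im,name,z,x,y,R,kind):
    o=ortho(c,im,z,x-R,x+R,y-R,y+R,res=.4);hs=cv2.cvtColor(o,cv2.COLOR_BGR2HSV)
    m=((hs[...,0]>20)&(hs[...,0]<40)&(hs[...,1]>90)) if kind=="y" else ((hs[...,1]<60)&(hs[...,2]>115))
    m=cv2.morphologyEx(m.astype(np.uint8)*255,cv2.MORPH_OPEN,np.ones((7,7)))
    for k in cv2.findContours(m,0,2)[0]:
        k=cv2.convexHull(k);(u,v),s,a=cv2.minAreaRect(k)
        if cv2.contourArea(k)*.16>400 and abs(R-u*.4)<20 and abs(R-v*.4)<20: print(name,np.round([x+R-v*.4,y+R-u*.4],1),"size",np.round(np.array(s)*.4,1),"ang",round(a,1))
E
python3 - <<'E'
from h import *
c=r.calibration("top"); im=cv2.imread("pics/top1.png")
for n,z,u,v,k in(("seat_round",30,305,299,"y"),("seat_square",30,384,283,"y"),("seat_oblong",30,352,327,"y"),("part",58,344,290,"g"),("round",108,150,360,"g"),("square",104,140,236,"g"),("oblong",100,146,296,"g")):
    p=onz(c,(u,v),z);find(c,im,n,z,p[0],p[1],50 if k=="y" else 42,k)
E
```

```text
seat_round [525.5  42. ] size [63.9 63.6] ang 45.0
seat_square [553.5 -86.9] size [65.  64.8] ang 77.9
seat_oblong [479.2 -35.7] size [73.6 53. ] ang 77.7
part [540.2 -21.7] size [46.4 56.2] ang 78.2
round [429.3 273.7] size [46.4 45.6] ang 90.0
square [620.2 301.1] size [47.9 47.2] ang 79.2
oblong [524.4 288. ] size [55.7 35.1] ang 78.7
```

jog_arm:
  deltas:
    - {"gripper": -1, "translation": [0.2, -0.03, 0], "dr": [0, 0, 0]}
    - {"gripper": -1, "translation": [0.3, -0.04, 0], "dr": [0, 0, 0]}
    - {"gripper": -1, "translation": [0.3, -0.04, 0], "dr": [0, 0, 0]}
    - {"gripper": -1, "translation": [0.3, -0.04, 0], "dr": [0, 0, 0]}
    - {"gripper": -1, "translation": [0.28, -0.04, 0], "dr": [0, 0, 0]}
    - {"gripper": -1, "translation": [0.09, -0.01, 0], "dr": [0, 0, 0]}
    - {"gripper": -1, "translation": [0, 0, 0], "dr": [0, 0, 0]}
    - {"gripper": -1, "translation": [0, 0, -0.25], "dr": [0, 0, 0]}
    - {"gripper": -1, "translation": [0, 0, -0.25], "dr": [0, 0, 0]}
    - {"gripper": -1, "translation": [0, 0, -0.25], "dr": [0, 0, 0]}
    - {"gripper": -1, "translation": [0, 0, -0.15], "dr": [0, 0, 0]}
    - {"gripper": -1, "translation": [0, 0, 0], "dr": [0, 0, 0]}

```text
clock: 20.4
eef_pos: [541.3, -18.4, 108.8]
tcp_rot: [3.135, 0.002, -1.365]
contact_force: [-1.2, 0.3, -0.3]
opening: 0.999
```

jog_arm:
  deltas:
    - {"gripper": -1, "translation": [-0.01, -0.033, -0.2], "dr": [0, 0, 0]}
    - {"gripper": -1, "translation": [0, 0, -0.2], "dr": [0, 0, 0]}
    - {"gripper": -1, "translation": [0, 0, -0.09], "dr": [0, 0, 0]}
    - {"gripper": -1, "translation": [0, 0, 0], "dr": [0, 0, 0]}
    - {"gripper": -0.2, "translation": [0, 0, 0], "dr": [0, 0, 0]}
    - {"gripper": 0.0, "translation": [0, 0, 0], "dr": [0, 0, 0]}
    - {"gripper": 1, "translation": [0, 0, 0], "dr": [0, 0, 0]}
    - {"gripper": 1, "translation": [0, 0, 0], "dr": [0, 0, 0]}
    - {"gripper": 1, "translation": [0, 0, 0], "dr": [0, 0, 0]}
    - {"gripper": 1, "translation": [0, 0, 0], "dr": [0, 0, 0]}

```text
clock: 21.23
eef_pos: [544.6, -22.3, 64.5]
tcp_rot: [-3.14, -0.0, -1.366]
contact_force: [-0.9, 0.6, 5.4]
opening: 0.642
```

jog_arm:
  deltas:
    - {"gripper": 1, "translation": [0, 0, 0.1], "dr": [0, 0, 0]}
    - {"gripper": 1, "translation": [0, 0, 0.25], "dr": [0, 0, 0]}
    - {"gripper": 1, "translation": [0, 0, 0.25], "dr": [0, 0, 0]}
    - {"gripper": 1, "translation": [0, -0.1, 0.2], "dr": [0, 0, 0]}
    - {"gripper": 1, "translation": [0, -0.2, 0.05], "dr": [0, 0, 0]}
    - {"gripper": 1, "translation": [0, -0.26, 0], "dr": [0, 0, -0.012]}
    - {"gripper": 1, "translation": [0, -0.26, 0], "dr": [0, 0, -0.012]}
    - {"gripper": 1, "translation": [0, -0.26, 0], "dr": [0, 0, -0.012]}
    - {"gripper": 1, "translation": [0, -0.26, 0], "dr": [0, 0, -0.012]}
    - {"gripper": 1, "translation": [0, -0.26, 0], "dr": [0, 0, 0]}
    - {"gripper": 1, "translation": [0, -0.26, 0], "dr": [0, 0, 0]}
    - {"gripper": 1, "translation": [0, -0.26, 0], "dr": [0, 0, 0]}

```text
clock: 22.23
eef_pos: [543.7, -235.8, 149.2]
tcp_rot: [-3.141, -0.001, -1.441]
contact_force: [0.7, 1.1, -1.9]
opening: 0.642
```

jog_arm:
  deltas:
    - {"gripper": 1, "translation": [0, -0.26, 0], "dr": [0, 0, 0]}
    - {"gripper": 1, "translation": [0, -0.26, 0], "dr": [0, 0, 0]}
    - {"gripper": 1, "translation": [0, -0.1, 0], "dr": [0, 0, 0]}
    - {"gripper": 1, "translation": [0, 0, 0], "dr": [0, 0, 0]}
    - {"gripper": 1, "translation": [0, 0, 0], "dr": [0, 0, 0]}

```text
clock: 22.65
eef_pos: [543.6, -296.3, 148.5]
tcp_rot: [-3.141, 0.0, -1.443]
contact_force: [0.0, 0.2, -2.0]
opening: 0.641
```

Check the part held in the jaws with the scene camera and the plate yaw.

```bash
python3 - <<'E'
from h import *
s=r.sense();print(s["eef_pos"])
a=r.grab_frame("wrist");b=r.grab_frame("scene");print(np.round(r.calibration("wrist")["world_from_camera"],2).tolist())
cv2.imwrite("pics/a.png",np.hstack([cv2.resize(a,(400,300)),cv2.resize(b[100:300,60:360],(400,300))]))
E
```

```text
[ 543.56397092 -296.34096381  148.45449488]
[[0.13, -0.95, -0.29, 617.71], [-0.99, -0.12, -0.04, -285.97], [-0.0, 0.29, -0.96, 266.03], [0.0, 0.0, 0.0, 1.0]]
```

View pics/a.png

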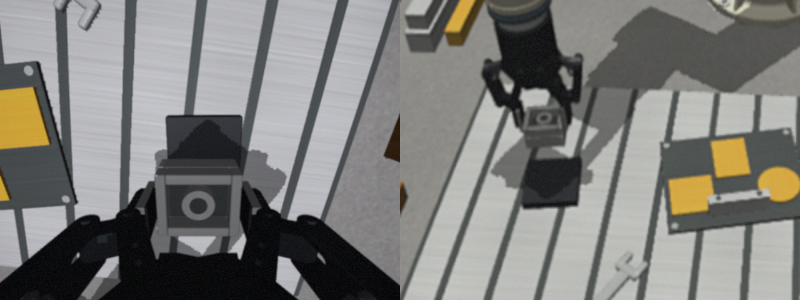

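```bash
python3 - <<'E'
from h import *
c=r.calibration("wrist")
print("boss",onz(c,(198*1.6,206*1.6),142))
for p in((166,116),(241,116)): print("plate far corners",onz(c,(p[0]*1.6,p[1]*1.6),34))
for p in((157,162),(239,162)): print("part far top/edge",onz(c,(p[0]*1.6,p[1]*1.6),126))
E
```

```text
boss [ 542.39166694 -295.71176671  142.        ]
plate far corners [ 581.21599591 -255.88987492   34.        ]
plate far corners [ 591.6708615  -335.84026686   34.        ]
part far top/edge [ 563.24899878 -264.39593374  126.        ]
part far top/edge [ 570.5927569  -320.60604395  126.        ]
```

jog_arm:
  deltas:
    - {"gripper": 1, "translation": [0.01, -0.05, -0.1], "dr": [0, 0, 0]}
    - {"gripper": 1, "translation": [0, 0, -0.25], "dr": [0, 0, 0]}
    - {"gripper": 1, "translation": [0, 0, -0.25], "dr": [0, 0, 0]}
    - {"gripper": 1, "translation": [0, 0, -0.1], "dr": [0, 0, 0]}
    - {"gripper": 1, "translation": [0, 0, -0.04], "dr": [0, 0, 0]}
    - {"gripper": 1, "translation": [0, 0, 0], "dr": [0, 0, 0]}

```text
clock: 23.25
eef_pos: [544.1, -300.4, 73.4]
tcp_rot: [3.139, 0.002, -1.441]
contact_force: [-0.5, -0.5, -1.6]
opening: 0.644
```

jog_arm:
  deltas:
    - {"gripper": 1, "translation": [0, 0, -0.01], "dr": [0, 0, 0]}
    - {"gripper": 1, "translation": [0, 0, 0], "dr": [0, 0, 0]}
    - {"gripper": -0.2, "translation": [0, 0, 0], "dr": [0, 0, 0]}
    - {"gripper": -0.5, "translation": [0, 0, 0], "dr": [0, 0, 0]}
    - {"gripper": -0.8, "translation": [0, 0, 0], "dr": [0, 0, 0]}
    - {"gripper": -0.8, "translation": [0, 0, 0], "dr": [0, 0, 0]}
    - {"gripper": -0.8, "translation": [0, 0, 0.2], "dr": [0, 0, 0]}
    - {"gripper": -0.8, "translation": [0, 0, 0.3], "dr": [0, 0, 0]}
    - {"gripper": -0.8, "translation": [0, 0, 0.3], "dr": [0, 0, 0]}
    - {"gripper": -1, "translation": [0, 0, 0.3], "dr": [0, 0, 0]}
    - {"gripper": -1, "translation": [0, 0, 0.2], "dr": [0, 0, 0]}

```text
clock: 24.17
eef_pos: [545.6, -301.9, 206.1]
tcp_rot: [-3.139, -0.002, -1.441]
contact_force: [0.4, -0.1, -0.6]
opening: 0.999
```

jog_arm:
  deltas:
    - {"gripper": -1, "translation": [-0.09, 0.3, 0], "dr": [0, 0, 0.008]}
    - {"gripper": -1, "translation": [-0.09, 0.3, 0], "dr": [0, 0, 0.008]}
    - {"gripper": -1, "translation": [-0.09, 0.3, 0], "dr": [0, 0, 0.008]}
    - {"gripper": -1, "translation": [-0.09, 0.3, 0], "dr": [0, 0, 0.008]}
    - {"gripper": -1, "translation": [-0.09, 0.3, 0], "dr": [0, 0, 0.008]}
    - {"gripper": -1, "translation": [-0.09, 0.3, 0], "dr": [0, 0, 0.008]}
    - {"gripper": -1, "translation": [-0.09, 0.3, 0], "dr": [0, 0, 0]}
    - {"gripper": -1, "translation": [-0.09, 0.3, 0], "dr": [0, 0, 0]}
    - {"gripper": -1, "translation": [-0.09, 0.3, 0], "dr": [0, 0, 0]}
    - {"gripper": -1, "translation": [-0.09, 0.3, 0], "dr": [0, 0, 0]}
    - {"gripper": -1, "translation": [-0.09, 0.3, 0], "dr": [0, 0, 0]}
    - {"gripper": -1, "translation": [-0.09, 0.3, 0], "dr": [0, 0, 0]}

```text
clock: 25.17
eef_pos: [436.2, 59.9, 203.2]
tcp_rot: [-3.141, -0.0, -1.366]
contact_force: [0.9, -0.7, 0.5]
opening: 0.995
```

```bash
python3 - <<'E'
from h import *
c=r.calibration("top"); im=r.grab_frame("top"); cv2.imwrite("pics/top2.png",im)
for n,z,x,y in(("part",66,543,-301),("round",108,429,273),("square",104,620,301),("oblong",100,524,288)): find(c,im,n,z,x,y,42,"g")
o=cv2.resize(ortho(c,im,34,483,603,-361,-241,.5),(480,480)); cv2.imwrite("pics/p2.png",o)
E
```

```text
part [ 540.9 -300.7] size [46.3 55.8] ang 82.7
round [429.2 273.8] size [46.  45.6] ang 90.0
square [620.2 301.1] size [47.8 47. ] ang 79.4
oblong [524.4 288. ] size [55.5 34.9] ang 78.7
```

View pics/p2.png

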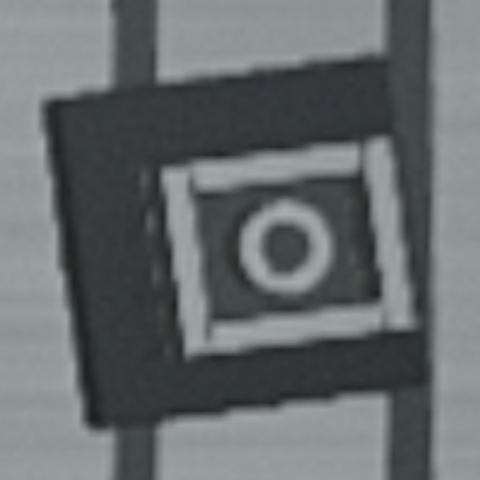

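jog_arm:
  deltas:
    - {"gripper": -1, "translation": [-0.01, 0.2, 0], "dr": [0, 0, 0]}
    - {"gripper": -1, "translation": [-0.01, 0.3, 0], "dr": [0, 0, 0]}
    - {"gripper": -1, "translation": [-0.01, 0.3, 0], "dr": [0, 0, 0]}
    - {"gripper": -1, "translation": [-0.01, 0.3, 0], "dr": [0, 0, 0]}
    - {"gripper": -1, "translation": [-0.01, 0.3, 0], "dr": [0, 0, 0]}
    - {"gripper": -1, "translation": [-0.01, 0.3, 0], "dr": [0, 0, 0]}
    - {"gripper": -1, "translation": [-0.01, 0.3, 0], "dr": [0, 0, 0]}
    - {"gripper": -1, "translation": [0, 0.14, 0], "dr": [0, 0, 0]}
    - {"gripper": -1, "translation": [0, 0, 0], "dr": [0, 0, 0]}
    - {"gripper": -1, "translation": [0, 0, -0.2], "dr": [0, 0, 0]}
    - {"gripper": -1, "translation": [0, 0, -0.25], "dr": [0, 0, 0]}
    - {"gripper": -1, "translation": [0, 0, 0], "dr": [0, 0, 0]}

```text
clock: 26.22
eef_pos: [427.7, 270.2, 154.6]
tcp_rot: [3.136, -0.002, -1.366]
contact_force: [-0.6, -0.5, -0.1]
opening: 1.002
```

jog_arm:
  deltas:
    - {"gripper": -1, "translation": [0.015, 0.035, 0], "dr": [0, 0, 0]}
    - {"gripper": -1, "translation": [0, 0, -0.2], "dr": [0, 0, 0]}
    - {"gripper": -1, "translation": [0, 0, -0.25], "dr": [0, 0, 0]}
    - {"gripper": -1, "translation": [0, 0, -0.22], "dr": [0, 0, 0]}
    - {"gripper": -1, "translation": [0, 0, 0], "dr": [0, 0, 0]}
    - {"gripper": 0, "translation": [0, 0, 0], "dr": [0, 0, 0]}
    - {"gripper": 0.2, "translation": [0, 0, 0], "dr": [0, 0, 0]}
    - {"gripper": 1, "translation": [0, 0, 0], "dr": [0, 0, 0]}
    - {"gripper": 1, "translation": [0, 0, 0], "dr": [0, 0, 0]}
    - {"gripper": 1, "translation": [0, 0, 0], "dr": [0, 0, 0]}
    - {"gripper": 1, "translation": [0, 0, 0], "dr": [0, 0, 0]}
    - {"gripper": 1, "translation": [0, 0, 0], "dr": [0, 0, 0]}

```text
clock: 27.22
eef_pos: [432.5, 276.6, 92.9]
tcp_rot: [-3.139, 0.001, -1.366]
contact_force: [-0.5, -1.4, 7.5]
opening: 0.554
```

jog_arm:
  deltas:
    - {"gripper": 1, "translation": [0, 0, 0.1], "dr": [0, 0, 0]}
    - {"gripper": 1, "translation": [0, 0, 0.25], "dr": [0, 0, 0]}
    - {"gripper": 1, "translation": [0, 0, 0.25], "dr": [0, 0, 0]}
    - {"gripper": 1, "translation": [0, 0, 0.25], "dr": [0, 0, 0]}
    - {"gripper": 1, "translation": [0, 0, 0.1], "dr": [0, 0, 0]}
    - {"gripper": 1, "translation": [0.05, -0.12, 0], "dr": [0, 0, 0]}
    - {"gripper": 1, "translation": [0.09, -0.24, 0], "dr": [0, 0, 0]}
    - {"gripper": 1, "translation": [0.1, -0.25, 0], "dr": [0, 0, 0]}
    - {"gripper": 1, "translation": [0.1, -0.25, 0], "dr": [0, 0, 0]}
    - {"gripper": 1, "translation": [0.1, -0.25, 0], "dr": [0, 0, 0]}
    - {"gripper": 1, "translation": [0.1, -0.25, 0], "dr": [0, 0, 0]}
    - {"gripper": 1, "translation": [0.1, -0.25, 0], "dr": [0, 0, 0]}

```text
clock: 28.22
eef_pos: [495.2, 113.8, 186.0]
tcp_rot: [3.141, 0.0, -1.366]
contact_force: [0.6, 0.7, -3.1]
opening: 0.554
```

jog_arm:
  deltas:
    - {"gripper": 1, "translation": [0.1, -0.25, 0], "dr": [0, 0, 0]}
    - {"gripper": 1, "translation": [0.1, -0.25, 0], "dr": [0, 0, 0]}
    - {"gripper": 1, "translation": [0.1, -0.2, 0], "dr": [0, 0, 0]}
    - {"gripper": 1, "translation": [0.02, -0.05, 0], "dr": [0, 0, 0]}
    - {"gripper": 1, "translation": [0, 0, 0], "dr": [0, 0, 0]}
    - {"gripper": 1, "translation": [0, 0, 0], "dr": [0, 0, 0]}

```text
clock: 28.72
eef_pos: [526.8, 40.3, 185.8]
tcp_rot: [3.141, 0.001, -1.367]
contact_force: [-0.4, 0.2, -4.1]
opening: 0.556
```

jog_arm:
  deltas:
    - {"gripper": 1, "translation": [0.0, 0.017, -0.1], "dr": [0, 0, 0]}
    - {"gripper": 1, "translation": [0, 0, -0.25], "dr": [0, 0, 0]}
    - {"gripper": 1, "translation": [0, 0, -0.25], "dr": [0, 0, 0]}
    - {"gripper": 1, "translation": [0, 0, -0.15], "dr": [0, 0, 0]}
    - {"gripper": 1, "translation": [0, 0, -0.08], "dr": [0, 0, 0]}
    - {"gripper": 1, "translation": [0, 0, -0.02], "dr": [0, 0, 0]}
    - {"gripper": 1, "translation": [0, 0, 0], "dr": [0, 0, 0]}

```text
clock: 29.3
eef_pos: [526.9, 42.5, 100.5]
tcp_rot: [3.141, 0.0, -1.365]
contact_force: [-0.2, -0.7, -3.0]
opening: 0.553
```

Lower 1.5 mm, release, rise, then head to the oblong on the mat (524.4, 288).

jog_arm:
  deltas:
    - {"gripper": 1, "translation": [0, 0, -0.015], "dr": [0, 0, 0]}
    - {"gripper": 1, "translation": [0, 0, 0], "dr": [0, 0, 0]}
    - {"gripper": 0, "translation": [0, 0, 0], "dr": [0, 0, 0]}
    - {"gripper": -0.3, "translation": [0, 0, 0], "dr": [0, 0, 0]}
    - {"gripper": -0.6, "translation": [0, 0, 0], "dr": [0, 0, 0]}
    - {"gripper": -0.6, "translation": [0, 0, 0], "dr": [0, 0, 0]}
    - {"gripper": -0.6, "translation": [0, 0, 0.2], "dr": [0, 0, 0]}
    - {"gripper": -0.6, "translation": [0, 0, 0.25], "dr": [0, 0, 0]}
    - {"gripper": -1, "translation": [0, 0, 0.25], "dr": [0, 0, 0]}
    - {"gripper": -1, "translation": [0, 0, 0.25], "dr": [0, 0, 0]}
    - {"gripper": -1, "translation": [0, 0, 0.1], "dr": [0, 0, 0]}
    - {"gripper": -1, "translation": [0, 0, 0], "dr": [0, 0, 0]}

```text
clock: 30.3
eef_pos: [528.9, 41.9, 207.0]
tcp_rot: [-3.136, -0.001, -1.366]
contact_force: [-0.0, 0.1, -0.1]
opening: 1.006
```

jog_arm:
  deltas:
    - {"gripper": -1, "translation": [0, 0.15, 0], "dr": [0, 0, 0]}
    - {"gripper": -1, "translation": [0, 0.3, 0], "dr": [0, 0, 0]}
    - {"gripper": -1, "translation": [0, 0.3, 0], "dr": [0, 0, 0]}
    - {"gripper": -1, "translation": [0, 0.3, 0], "dr": [0, 0, 0]}
    - {"gripper": -1, "translation": [0, 0.3, 0], "dr": [0, 0, 0]}
    - {"gripper": -1, "translation": [0, 0.3, 0], "dr": [0, 0, 0]}
    - {"gripper": -1, "translation": [0, 0.3, 0], "dr": [0, 0, 0]}
    - {"gripper": -1, "translation": [0, 0.3, 0], "dr": [0, 0, 0]}
    - {"gripper": -1, "translation": [0, 0.21, 0], "dr": [0, 0, 0]}
    - {"gripper": -1, "translation": [0, 0, 0], "dr": [0, 0, 0]}
    - {"gripper": -1, "translation": [0, 0, 0], "dr": [0, 0, 0]}

```text
clock: 31.22
eef_pos: [526.4, 288.3, 202.6]
tcp_rot: [3.139, -0.001, -1.364]
contact_force: [0.0, -0.6, -0.4]
opening: 0.997
```

```bash
python3 - <<'E'
from h import *
c=r.calibration("top"); im=r.grab_frame("top"); cv2.imwrite("pics/top3.png",im)
find(c,im,"round",114,525,42,42,"g")
E
```

```text
round [524.4  40.4] size [46.8 46.4] ang 90.0
```

jog_arm:
  deltas:
    - {"gripper": -1, "translation": [-0.025, -0.005, -0.1], "dr": [0, 0, 0]}
    - {"gripper": -1, "translation": [0, 0, -0.25], "dr": [0, 0, 0]}
    - {"gripper": -1, "translation": [0, 0, -0.25], "dr": [0, 0, 0]}
    - {"gripper": -1, "translation": [0, 0, -0.25], "dr": [0, 0, 0]}
    - {"gripper": -1, "translation": [0, 0, -0.25], "dr": [0, 0, 0]}
    - {"gripper": -1, "translation": [0, 0, -0.07], "dr": [0, 0, 0]}
    - {"gripper": 0, "translation": [0, 0, 0], "dr": [0, 0, 0]}
    - {"gripper": 0.3, "translation": [0, 0, 0], "dr": [0, 0, 0]}
    - {"gripper": 1, "translation": [0, 0, 0], "dr": [0, 0, 0]}
    - {"gripper": 1, "translation": [0, 0, 0], "dr": [0, 0, 0]}
    - {"gripper": 1, "translation": [0, 0, 0], "dr": [0, 0, 0]}
    - {"gripper": 1, "translation": [0, 0, 0], "dr": [0, 0, 0]}

```text
clock: 32.27
eef_pos: [525.8, 287.8, 89.0]
tcp_rot: [-3.139, 0.001, -1.366]
contact_force: [0.6, 0.4, 7.2]
opening: 0.412
```

jog_arm:
  deltas:
    - {"gripper": 1, "translation": [0, 0, 0], "dr": [0, 0, 0]}
    - {"gripper": 1, "translation": [0, 0, 0], "dr": [0, 0, 0]}

```text
clock: 32.43
eef_pos: [525.8, 287.8, 89.0]
tcp_rot: [-3.139, 0.001, -1.366]
contact_force: [-0.6, -1.1, 6.7]
opening: 0.412
```

jog_arm:
  deltas:
    - {"gripper": 1, "translation": [0, 0, 0.1], "dr": [0, 0, 0]}
    - {"gripper": 1, "translation": [0, 0, 0.25], "dr": [0, 0, 0]}
    - {"gripper": 1, "translation": [0, 0, 0.25], "dr": [0, 0, 0]}
    - {"gripper": 1, "translation": [0, 0, 0.25], "dr": [0, 0, 0]}
    - {"gripper": 1, "translation": [0, 0, 0.25], "dr": [0, 0, 0]}
    - {"gripper": 1, "translation": [0, 0, 0.1], "dr": [0, 0, 0]}
    - {"gripper": 1, "translation": [-0.05, -0.1, 0], "dr": [0, 0, 0]}
    - {"gripper": 1, "translation": [-0.05, -0.25, 0], "dr": [0, 0, 0]}
    - {"gripper": 1, "translation": [-0.05, -0.27, 0], "dr": [0, 0, 0]}
    - {"gripper": 1, "translation": [-0.05, -0.27, 0], "dr": [0, 0, 0]}
    - {"gripper": 1, "translation": [-0.05, -0.27, 0], "dr": [0, 0, 0]}
    - {"gripper": 1, "translation": [-0.05, -0.27, 0], "dr": [0, 0, 0]}

```text
clock: 33.43
eef_pos: [492.7, 142.4, 205.7]
tcp_rot: [3.139, -0.0, -1.365]
contact_force: [1.2, 0.2, -3.1]
opening: 0.415
```

jog_arm:
  deltas:
    - {"gripper": 1, "translation": [-0.05, -0.27, 0], "dr": [0, 0, 0]}
    - {"gripper": 1, "translation": [-0.05, -0.27, 0], "dr": [0, 0, 0]}
    - {"gripper": 1, "translation": [-0.03, -0.27, 0], "dr": [0, 0, 0]}
    - {"gripper": 1, "translation": [-0.02, -0.27, 0], "dr": [0, 0, 0]}
    - {"gripper": 1, "translation": [0, -0.27, 0], "dr": [0, 0, 0]}
    - {"gripper": 1, "translation": [0, -0.27, 0], "dr": [0, 0, 0]}
    - {"gripper": 1, "translation": [0, -0.18, 0], "dr": [0, 0, 0]}
    - {"gripper": 1, "translation": [0, 0, 0], "dr": [0, 0, 0]}
    - {"gripper": 1, "translation": [0, 0, 0], "dr": [0, 0, 0]}

```text
clock: 34.18
eef_pos: [478.3, -36.6, 206.1]
tcp_rot: [3.139, 0.001, -1.368]
contact_force: [-0.8, -0.2, -3.8]
opening: 0.412
```

jog_arm:
  deltas:
    - {"gripper": 1, "translation": [0.02, 0.01, -0.1], "dr": [0, 0, 0]}
    - {"gripper": 1, "translation": [0, 0, -0.25], "dr": [0, 0, 0]}
    - {"gripper": 1, "translation": [0, 0, -0.25], "dr": [0, 0, 0]}
    - {"gripper": 1, "translation": [0, 0, -0.25], "dr": [0, 0, 0]}
    - {"gripper": 1, "translation": [0, 0, -0.15], "dr": [0, 0, 0]}
    - {"gripper": 1, "translation": [0, 0, -0.07], "dr": [0, 0, 0]}
    - {"gripper": 1, "translation": [0, 0, -0.02], "dr": [0, 0, 0]}
    - {"gripper": 1, "translation": [0, 0, 0], "dr": [0, 0, 0]}

```text
clock: 34.85
eef_pos: [481.6, -34.1, 97.9]
tcp_rot: [3.141, 0.0, -1.365]
contact_force: [-1.4, 0.0, -3.6]
opening: 0.416
```

jog_arm:
  deltas:
    - {"gripper": 1, "translation": [0, -0.01, -0.015], "dr": [0, 0, 0]}
    - {"gripper": 1, "translation": [0, 0, -0.011], "dr": [0, 0, 0]}
    - {"gripper": 0.2, "translation": [0, 0, 0], "dr": [0, 0, 0]}
    - {"gripper": -0.2, "translation": [0, 0, 0], "dr": [0, 0, 0]}
    - {"gripper": -0.5, "translation": [0, 0, 0], "dr": [0, 0, 0]}
    - {"gripper": -0.5, "translation": [0, 0, 0], "dr": [0, 0, 0]}
    - {"gripper": -0.5, "translation": [0, 0, 0.2], "dr": [0, 0, 0]}
    - {"gripper": -0.5, "translation": [0, 0, 0.25], "dr": [0, 0, 0]}
    - {"gripper": -1, "translation": [0, 0, 0.25], "dr": [0, 0, 0]}
    - {"gripper": -1, "translation": [0, 0, 0.25], "dr": [0, 0, 0]}
    - {"gripper": -1, "translation": [0, 0, 0.15], "dr": [0, 0, 0]}
    - {"gripper": -1, "translation": [0, 0, 0], "dr": [0, 0, 0]}

```text
clock: 35.85
eef_pos: [483.9, -35.9, 209.4]
tcp_rot: [-3.136, -0.002, -1.366]
contact_force: [0.1, -0.5, 0.3]
opening: 0.998
```

jog_arm:
  deltas:
    - {"gripper": -1, "translation": [0.12, 0.28, 0], "dr": [0, 0, 0]}
    - {"gripper": -1, "translation": [0.12, 0.28, 0], "dr": [0, 0, 0]}
    - {"gripper": -1, "translation": [0.12, 0.28, 0], "dr": [0, 0, 0]}
    - {"gripper": -1, "translation": [0.12, 0.28, 0], "dr": [0, 0, 0]}
    - {"gripper": -1, "translation": [0.12, 0.28, 0], "dr": [0, 0, 0]}
    - {"gripper": -1, "translation": [0.12, 0.28, 0], "dr": [0, 0, 0]}
    - {"gripper": -1, "translation": [0.12, 0.28, 0], "dr": [0, 0, 0]}
    - {"gripper": -1, "translation": [0.12, 0.28, 0], "dr": [0, 0, 0]}
    - {"gripper": -1, "translation": [0.12, 0.28, 0], "dr": [0, 0, 0]}
    - {"gripper": -1, "translation": [0.12, 0.28, 0], "dr": [0, 0, 0]}
    - {"gripper": -1, "translation": [0.12, 0.28, 0], "dr": [0, 0, 0]}
    - {"gripper": -1, "translation": [0.08, 0.28, 0], "dr": [0, 0, 0]}

```text
clock: 36.85
eef_pos: [622.3, 301.7, 204.7]
tcp_rot: [3.141, -0.0, -1.366]
contact_force: [0.6, 0.3, 0.3]
opening: 1.0
```

```bash
python3 - <<'E'
from h import *
c=r.calibration("top"); im=r.grab_frame("top"); cv2.imwrite("pics/top4.png",im)
find(c,im,"oblong",106,480,-36,42,"g"); print(r.sense()["eef_pos"])
E
```

```text
oblong [481.3 -34.9] size [56.  35.8] ang 78.5
[623.27053796 306.52408584 204.8709585 ]
```

jog_arm:
  deltas:
    - {"gripper": -1, "translation": [-0.023, -0.055, 0], "dr": [0, 0, 0]}
    - {"gripper": -1, "translation": [0, 0, -0.2], "dr": [0, 0, 0]}
    - {"gripper": -1, "translation": [0, 0, -0.25], "dr": [0, 0, 0]}
    - {"gripper": -1, "translation": [0, 0, -0.25], "dr": [0, 0, 0]}
    - {"gripper": -1, "translation": [0, 0, -0.25], "dr": [0, 0, 0]}
    - {"gripper": -1, "translation": [0, 0, -0.22], "dr": [0, 0, 0]}
    - {"gripper": 0, "translation": [0, 0, 0], "dr": [0, 0, 0]}
    - {"gripper": 0.2, "translation": [0, 0, 0], "dr": [0, 0, 0]}
    - {"gripper": 1, "translation": [0, 0, 0], "dr": [0, 0, 0]}
    - {"gripper": 1, "translation": [0, 0, 0], "dr": [0, 0, 0]}
    - {"gripper": 1, "translation": [0, 0, 0], "dr": [0, 0, 0]}
    - {"gripper": 1, "translation": [0, 0, 0], "dr": [0, 0, 0]}

```text
clock: 37.9
eef_pos: [620.3, 295.0, 90.5]
tcp_rot: [-3.139, 0.0, -1.366]
contact_force: [-1.0, -0.8, 6.3]
opening: 0.56
```

jog_arm:
  deltas:
    - {"gripper": 1, "translation": [0, 0, 0], "dr": [0, 0, 0]}
    - {"gripper": 1, "translation": [0, 0, 0], "dr": [0, 0, 0]}

```text
clock: 38.07
eef_pos: [620.3, 295.1, 90.4]
tcp_rot: [-3.139, 0.0, -1.366]
contact_force: [-1.0, -0.5, 7.6]
opening: 0.555
```

jog_arm:
  deltas:
    - {"gripper": 1, "translation": [0, 0, 0.1], "dr": [0, 0, 0]}
    - {"gripper": 1, "translation": [0, 0, 0.25], "dr": [0, 0, 0]}
    - {"gripper": 1, "translation": [0, 0, 0.25], "dr": [0, 0, 0]}
    - {"gripper": 1, "translation": [0, 0, 0.25], "dr": [0, 0, 0]}
    - {"gripper": 1, "translation": [0, 0, 0.25], "dr": [0, 0, 0]}
    - {"gripper": 1, "translation": [0, 0, 0.1], "dr": [0, 0, 0]}
    - {"gripper": 1, "translation": [-0.03, -0.1, 0], "dr": [0, 0, 0]}
    - {"gripper": 1, "translation": [-0.05, -0.25, 0], "dr": [0, 0, 0]}
    - {"gripper": 1, "translation": [-0.05, -0.28, 0], "dr": [0, 0, 0]}
    - {"gripper": 1, "translation": [-0.05, -0.28, 0], "dr": [0, 0, 0]}
    - {"gripper": 1, "translation": [-0.05, -0.28, 0], "dr": [0, 0, 0]}
    - {"gripper": 1, "translation": [-0.05, -0.28, 0], "dr": [0, 0, 0]}

```text
clock: 39.07
eef_pos: [589.5, 145.6, 206.7]
tcp_rot: [3.138, -0.0, -1.366]
contact_force: [1.0, -0.8, -3.9]
opening: 0.558
```

jog_arm:
  deltas:
    - {"gripper": 1, "translation": [-0.05, -0.28, 0], "dr": [0, 0, 0]}
    - {"gripper": 1, "translation": [-0.05, -0.28, 0], "dr": [0, 0, 0]}
    - {"gripper": 1, "translation": [-0.05, -0.28, 0], "dr": [0, 0, 0]}
    - {"gripper": 1, "translation": [-0.05, -0.28, 0], "dr": [0, 0, 0]}
    - {"gripper": 1, "translation": [-0.05, -0.28, 0], "dr": [0, 0, 0]}
    - {"gripper": 1, "translation": [-0.05, -0.28, 0], "dr": [0, 0, 0]}
    - {"gripper": 1, "translation": [-0.05, -0.28, 0], "dr": [0, 0, 0]}
    - {"gripper": 1, "translation": [-0.03, -0.25, 0], "dr": [0, 0, 0]}
    - {"gripper": 1, "translation": [0, -0.14, 0], "dr": [0, 0, 0]}
    - {"gripper": 1, "translation": [0, 0, 0], "dr": [0, 0, 0]}
    - {"gripper": 1, "translation": [0, 0, 0], "dr": [0, 0, 0]}

```text
clock: 39.98
eef_pos: [552.6, -87.7, 207.7]
tcp_rot: [3.14, 0.001, -1.368]
contact_force: [0.3, -0.1, -4.3]
opening: 0.555
```

jog_arm:
  deltas:
    - {"gripper": 1, "translation": [0.01, 0.0, -0.1], "dr": [0, 0, 0]}
    - {"gripper": 1, "translation": [0, 0, -0.25], "dr": [0, 0, 0]}
    - {"gripper": 1, "translation": [0, 0, -0.25], "dr": [0, 0, 0]}
    - {"gripper": 1, "translation": [0, 0, -0.25], "dr": [0, 0, 0]}
    - {"gripper": 1, "translation": [0, 0, -0.15], "dr": [0, 0, 0]}
    - {"gripper": 1, "translation": [0, 0, -0.07], "dr": [0, 0, 0]}
    - {"gripper": 1, "translation": [0, 0, -0.02], "dr": [0, 0, 0]}
    - {"gripper": 1, "translation": [0, 0, 0], "dr": [0, 0, 0]}

```text
clock: 40.65
eef_pos: [553.3, -86.3, 98.8]
tcp_rot: [3.138, 0.001, -1.365]
contact_force: [-4.7, 1.2, -6.4]
opening: 0.549
```

jog_arm:
  deltas:
    - {"gripper": 1, "translation": [0, 0, -0.012], "dr": [0, 0, 0]}
    - {"gripper": 1, "translation": [0, 0, -0.01], "dr": [0, 0, 0]}
    - {"gripper": 1, "translation": [0, 0, 0], "dr": [0, 0, 0]}

```text
clock: 40.9
eef_pos: [553.3, -86.8, 98.1]
tcp_rot: [3.139, 0.001, -1.365]
contact_force: [-6.1, 0.9, -4.8]
opening: 0.557
```

jog_arm:
  deltas:
    - {"gripper": 1, "translation": [-0.02, -0.004, 0.0], "dr": [0, 0, 0]}
    - {"gripper": 1, "translation": [-0.01, -0.002, 0], "dr": [0, 0, 0]}
    - {"gripper": 1, "translation": [0, 0, 0], "dr": [0, 0, 0]}

```text
clock: 41.15
eef_pos: [552.5, -87.9, 98.6]
tcp_rot: [-3.139, -0.001, -1.366]
contact_force: [-0.4, 0.7, -4.6]
opening: 0.557
```

```bash
python3 - <<'E'
from h import *
s=r.sense();print(s["eef_pos"],s["contact_force"])
b=r.grab_frame("scene");a=r.grab_frame("wrist")
cv2.imwrite("pics/b.png",np.hstack([cv2.resize(a,(400,300)),cv2.resize(b[160:265,230:370],(400,300))]))
E
```

```text
[552.49607617 -87.92776885  98.61244066] [-0.35907596  0.72965915 -4.59247859]
```

View pics/b.png

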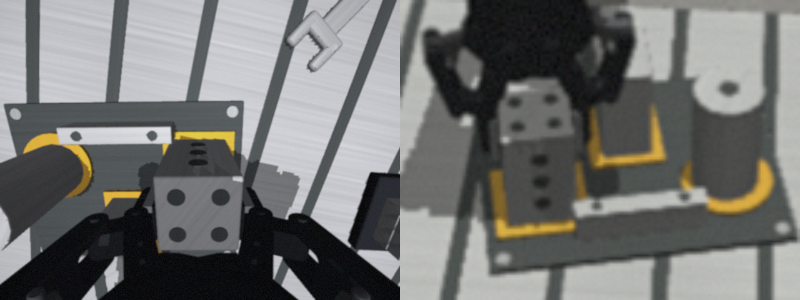

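jog_arm:
  deltas:
    - {"gripper": 1, "translation": [-0.01, 0.004, -0.012], "dr": [0, 0, 0]}
    - {"gripper": 1, "translation": [0, 0, -0.01], "dr": [0, 0, 0]}
    - {"gripper": 1, "translation": [0, 0, 0], "dr": [0, 0, 0]}

```text
clock: 41.5
eef_pos: [551.1, -87.4, 96.3]
tcp_rot: [-3.14, -0.0, -1.366]
contact_force: [-0.6, 1.0, 5.8]
opening: 0.554
```

Contact with the seat felt (+5.8 N). Release, rise and clear the view.

jog_arm:
  deltas:
    - {"gripper": 0.0, "translation": [0, 0, 0], "dr": [0, 0, 0]}
    - {"gripper": -0.2, "translation": [0, 0, 0], "dr": [0, 0, 0]}
    - {"gripper": -0.5, "translation": [0, 0, 0], "dr": [0, 0, 0]}
    - {"gripper": -0.5, "translation": [0, 0, 0], "dr": [0, 0, 0]}
    - {"gripper": -0.5, "translation": [0, 0, 0.2], "dr": [0, 0, 0]}
    - {"gripper": -0.5, "translation": [0, 0, 0.25], "dr": [0, 0, 0]}
    - {"gripper": -1, "translation": [0, 0, 0.25], "dr": [0, 0, 0]}
    - {"gripper": -1, "translation": [0, 0, 0.25], "dr": [0, 0, 0]}
    - {"gripper": -1, "translation": [0, 0, 0.25], "dr": [0, 0, 0]}
    - {"gripper": -1, "translation": [0, 0, 0], "dr": [0, 0, 0]}

```text
clock: 42.33
eef_pos: [553.1, -87.9, 220.2]
tcp_rot: [-3.135, -0.003, -1.366]
contact_force: [-0.0, -0.2, 0.2]
opening: 0.999
```

jog_arm:
  deltas:
    - {"gripper": -1, "translation": [-0.1, 0.3, 0], "dr": [0, 0, 0]}
    - {"gripper": -1, "translation": [-0.1, 0.3, 0], "dr": [0, 0, 0]}
    - {"gripper": -1, "translation": [-0.1, 0.3, 0], "dr": [0, 0, 0]}
    - {"gripper": -1, "translation": [-0.1, 0.3, 0], "dr": [0, 0, 0]}
    - {"gripper": -1, "translation": [-0.1, 0.3, 0], "dr": [0, 0, 0]}
    - {"gripper": -1, "translation": [-0.1, 0.3, 0], "dr": [0, 0, 0]}
    - {"gripper": -1, "translation": [-0.1, 0.3, 0], "dr": [0, 0, 0]}
    - {"gripper": -1, "translation": [-0.1, 0.3, 0], "dr": [0, 0, 0]}
    - {"gripper": -1, "translation": [-0.1, 0.3, 0], "dr": [0, 0, 0]}
    - {"gripper": -1, "translation": [-0.1, 0.3, 0], "dr": [0, 0, 0]}
    - {"gripper": -1, "translation": [-0.1, 0.3, 0], "dr": [0, 0, 0]}
    - {"gripper": -1, "translation": [0, 0, 0], "dr": [0, 0, 0]}

```text
clock: 43.33
eef_pos: [439.1, 246.6, 215.1]
tcp_rot: [-3.141, 0.002, -1.363]
contact_force: [-0.4, 0.7, -0.6]
opening: 0.998
```

```bash
python3 - <<'E'
from h import *
print(r.sense()["eef_pos"])
c=r.calibration("top"); im=r.grab_frame("top"); cv2.imwrite("pics/top5.png",im)
for n,z,x,y in(("part",66,541,-301),("round",114,525,41),("square",110,553,-87),("oblong",106,480,-36)): find(c,im,n,z,x,y,42,"g")
o=ortho(c,im,110,403.3,643.3,-143.1,96.9,.4); b=r.grab_frame("scene"); o=cv2.resize(o,(400,400)); cv2.imwrite("pics/f.png",np.hstack([o,cv2.resize(b[150:290,140:390],(400,400))]))
E
```

```text
[439.09000142 246.61269671 215.0857096 ]
part [ 540.9 -300.7] size [46.5 56. ] ang 82.5
round [524.4  40.4] size [46.8 46.8] ang 90.0
square [554.5 -85.4] size [48.5 47.7] ang 78.1
oblong [481.3 -34.8] size [55.9 35.8] ang 78.4
```

View pics/f.png

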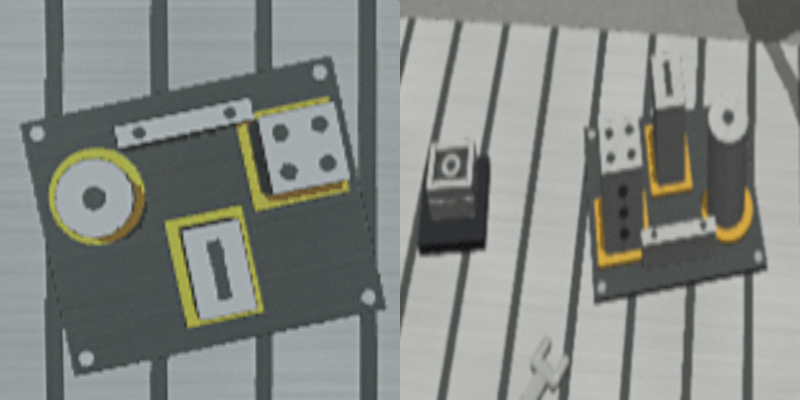

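The picture shows all three stops upright on their own seats and the part flat on the plate, with everything within about 2 mm. I'm handing the job in.

```bash
python3 -c "
from rig import r
print(r.sign_off(), r.sense()['clock'])"
```

```text
the job is handed in; nothing more can be done
the job is handed in; nothing more can be done
```

I moved all three stops onto the mat without moving the part. Then I set the part on the inspection plate and put each stop back on its own seat, handing in at about 43 s of the 144 s allowed.

| Object | Off centre in the last top-camera check (mm) | Squareness |
|---|---|---|
| Part on plate | about 1.5 | within about 1° |
| Round stop | about 2 | not needed |
| Square stop | about 2 | within about 1° |
| Oblong stop | about 2 | within about 1° |

- **Upright and undisturbed:** everything looked upright in the last pictures. The part read the same position to within 0.3 mm after the stops were cleared. The arm never went near the oil bottle, but I did not re-measure the bottle.
- **Fence contact:** while being lowered, the square stop rubbed the fence at about 6 N. I moved it 3–4 mm away from the fence, lowered it until I felt it touch the seat, and released it.
- **Square stop on the mat:** the gripper slid it about 6 mm while picking it up again. The final check shows that did not affect where it ended up.
- **Disagreement:** tool-position readings and camera positions differed by 1–4 mm at times, well within the 12 mm tolerance.

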